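# Load a craft die-cutting press

## Robot

A 6-joint arm with a two-finger parallel gripper is mounted at the origin on the work surface. World frame = base frame: x ahead of the robot, y to its left, z up, the work surface at z = 0. Lengths are in mm, angles in degrees, forces in N, time in s.
With the tool pointing down it reaches from about 350 to 875 mm from the base axis. Payload 4.2 kg.
Tool frame: the origin (TCP) lies at the very end of the fingers, on their centre line; the grasp point (between the pads) lies ctrl.grip_depth behind it (ctrl.grip_depth is the distance from the TCP to the grasp point, in mm); z points along the fingers, y is the direction in which the jaws open and shut (so a half turn about z gives the same grasp; the last joint's range is limited). The gripper opens to 85 mm and grips with 20 to 120 N. Pads are 22 mm wide; open, the fingers measure 114 mm over their backs; the gripper's body (76 mm by 85 mm) begins 54 mm behind the grasp point. The pads swing forward as they close: fully open they stand 13 mm farther back than shut.
Start: joints at [80.993, 22.042, 0.453, 0, -68.411, -14.817], TCP at [252.418, 571.738, 231.312] pointing down, gripper open.
Joint ranges: [-179.83, 179.83], [-69.29, 118.12], [-61.27, 80.66], [-181.25, 117.63], [-171.15, -9.14], [-177.46, 177.46]. Speed limits (degrees/s): [159.86, 159.86, 180, 180, 180, 180].

## Interface

Orientations are given as [roll, pitch, yaw] about the fixed x, y, z axes, in that order (R = Rz(yaw) Ry(pitch) Rx(roll)).
In Python, from plant import monitor, eyes, ticket, ctrl gives the robot as it stands.
- The arm moves only by the tool move_arm, never from a script. Its argument "deltas" is a list of rows, each an object of numbers: "x", "y", "z": the shift along the tool's x, y, z in m; "rx", "ry", "rz": the turn, a rotation vector about the tool's x, y, z in degrees. A call has 1 to 5 rows; each row is the pose to reach, as a shift and turn from the pose commanded when the call began, along the tool's axes at that moment; what a row does not reach only later rows make up. A row lasts 1/12 s, in which the tool goes at most 41.7 mm and 7.16 degrees, less where a joint would pass 70% of its speed; a pose out of reach is approached as far as the arm can. A call with a gripper value outside its range is refused whole. "gripper" is the opening, from 0 (shut) to 1 (fully open), set as the call begins (left out, the last holds). The fingers move at their own pace and stop on an object; the grip force is fixed at half the most. Time passes only in rows, so rows that repeat a pose let the fingers close. It gives the time, the measured TCP pose, the force and the opening at its end, in the units of the state.
- monitor.observe(): the state, without advancing time (a new reading comes with each control period).
- eyes.capture(name): name is "side" or "top"; returns (picture, depth): 480x640x3 uint8, red, green, blue; 480x640 float32, mm along the optical axis (not along the pixel's ray), 0 where there is no reading.
- eyes.get_calibration(name): a dict with "fx", "fy", "cx", "cy" (pixels), "R" (3x3) and "t" (3): a world point X has camera coordinates R X + t. Camera axes: x right, y down, z forward; pixel columns grow to the right and rows downward; lengths in mm; the calibration is good to about 2 mm. A picture is of the moment at which its call begins. get_calibration takes no time and is no camera call.
- ticket.sign_off(): hands the job in, once; it reports no verdict.
The state is a dict: "time_s": time; "joint_pos": joint angles; "qd": joint speeds; "joint_torque": joint torques, N m; "eef_pos": TCP position; "tool_rot": TCP orientation; "contact_force": force on the tool from outside, world axes, zero at the start; "torque": the same for the moment, N m; "finger_gap": finger opening in mm.
Only numpy, scipy, OpenCV 4.12 (cv2) and the standard library are available. Lean on these libraries where they do the work, as an engineer would, in place of code of your own. Each camera call takes 0.05 s, during which the arm holds its last target.

## Task

Get the press ready to cut a star out of thick cardboard: first lay the brown cardboard blank flat and square in the middle of the white outline on the pulled-out bed, then lay the blue star die flat and square on the middle of it. Next turn the dial on top of the press so that its white pointer points at the thick red mark, and last push the bed fully home by its orange tab with the two pieces still lying in place. Leave everything else on the table undisturbed.

Things in the scene. Friction and masses are not known exactly. Their poses are not given: they have to be found in the camera images.
- card_blank: Brown cardboard blank lying flat: 80 (along its x) x 58 (along its y) x 6 mm thick, 30 g. Origin at the centre of its underside.
- blue_die: Blue plastic die with the steel outline of a star on its upper face, lying flat: 72 (x) x 54 (y) x 7 mm thick (the outline stands 1 mm higher), 60 g. Origin at the centre of its underside.
- press: White die-cutting press, fixed, 240 wide (y), 210 deep (x), 130 high. Origin on the table under the middle of its front face; x points into the press, y to the left. The mouth in the front face is 170 wide and reaches 70 mm above the table; the bed slides in it. A grey feed table 16 mm high extends 180 mm in front of the face.
- bed (a joint): Slide of the dark steel bed, m: 0 is pulled right out towards the robot, 0.11 is fully home; it moves along the press's +x. Friction about 3 N holds it where it is left.
- bed_mid (a point): Middle of the white outline (100 along x, 78 along y, mm) painted on the bed, at the height of the bed's flat upper face (30 mm above the table). It moves with the bed; axes as the press. The bed is 185 (x) x 144 (y) mm, reaching 70 mm beyond this point towards the press and 115 mm towards the robot; no rims.
- bed_tab (a point): Orange upright tab on the front end of the bed, 16 (x) x 22 (y) mm, standing 50 mm above the bed's face; the point lies on its axis 30 mm above the bed's face (105 mm before bed_mid). It moves with the bed. With the bed home it stands 65 mm in front of the press's front face.
- dial (a joint): Angle of the dial on top of the press, rad, growing as it is turned clockwise seen from above, 0 to 2.6. The thin black mark is at 0.3, the amber mark at 1.15, the thick red mark at 2.0. Light friction holds it where it is left.
- dial_grip (a point): Grip point of the black dial, on its vertical axis: a bar 46 mm long (along its x), 14 mm thick (along its y), 32 mm high, its top 7 mm above this point, the dial's 48 mm round disc 23 mm below it. It turns with the dial; the white pointer line is on its -x end.
- red_mark (a point): Centre of the thick red mark (16 x 11 mm) painted on top of the press, 49 mm from the dial's axis. The other marks: thin black, amber.
- white_blank: White board blank, 80 x 58 x 6 mm; not wanted. Origin at the centre of its underside.
- yellow_die: Yellow die with a circle, 72 x 54 x 7 mm; not wanted. Origin at the centre of its underside.
- red_die: Red die with a square, 72 x 54 x 7 mm; not wanted. Origin at the centre of its underside.
- tape_roll: Roll of brown packing tape lying flat, 90 mm across, 24 high; leave alone.
- marker: Pink marker pen lying down, 120 mm long; leave alone.
- scissors: Scissors with clear handles lying flat, about 160 mm long; leave alone.
- pen_cup: Blue pottery cup, 72 mm across, 95 high; leave alone.
Not all that is in view belongs to the job. There is more than one size of the card_blank; the one meant has the size given above.

How it is judged:
By the outcome, as a careful person would: the job done as asked, in the order asked, and still so for the second after the job is handed in, with the robot touching nothing.
It also fails if it takes over 72 s, if anything falls off the work surface, if the arm or the gripper's body presses on something with over 40 N, if the wrist force passes 120 N, or if a joint passes its speed limit or range.

## Working session

There is one attempt and no reset: what is moved stays moved. The work goes in short steps, Python scripts to look and compute and a tool call to move; the robot and the scene stay as the last step left them, time stands still between calls to the robot, and variables do not carry over. Pictures are saved under pics/ and viewed, and the job is handed in when it is done.

Besides the shell and the picture viewer there is one more tool, called as name(argument=value, ...) on one line, values as JSON. move_arm: Moves the arm, as the interface text tells. Its arguments: {"type":"object","properties":{"deltas":{"type":"array","items":{"type":"object","properties":{"x":{"type":"number"},"y":{"type":"number"},"z":{"type":"number"},"rx":{"type":"number"},"ry":{"type":"number"},"rz":{"type":"number"}}}},"gripper":{"type":"number"}},"required":["deltas"]}

```bash
ls; mkdir -p pics
python3 - <<'E'
from plant import monitor, eyes, ctrl
import cv2, numpy as np
print(monitor.observe()); print(ctrl.grip_depth)
for n in("top","side"):
    p,d=eyes.capture(n); cv2.imwrite(f"pics/{n}0.png",p[:,:,::-1]); np.savez(f"{n}0.npz",p=p,d=d)
    print(n,eyes.get_calibration(n))
E
```

```text
pics
{'time_s': 0.0, 'joint_pos': array([ 8.09936359e+01,  2.20904450e+01,  3.80725199e-01, -2.86186477e-02,
       -6.84098233e+01, -1.48172614e+01]), 'qd': array([ 0.02357188, -0.00375179,  0.15187032,  0.01141949, -0.05153036,
       -0.02363285]), 'joint_torque': array([ 3.48716694e-04, -3.92285764e+01,  1.88400668e+01,  4.18642983e+00,
       -4.64488970e-03,  4.66779895e-06]), 'eef_pos': array([252.19469955, 571.23599711, 230.23231738]), 'tool_rot': array([ 1.79877630e+02, -4.86764846e-03, -2.38341787e+01]), 'contact_force': array([-0.83945236,  0.67703142,  0.04254372]), 'torque': array([ 0.01198737, -0.04761197,  0.04318746]), 'finger_gap': 85.35872637292758}
18.700000000000003
top {'fx': 593.178220243483, 'fy': 593.178220243483, 'cx': 305.42302888434824, 'cy': 240.3134754819208, 'R': array([[-0.02149622, -0.9994625 , -0.02475116],
       [-0.98043325,  0.02591943, -0.19513798],
       [ 0.19567462,  0.02007213, -0.98046344]]), 't': array([  46.34936329,  542.21429822, 1278.05453273])}
side {'fx': 438.4309289744831, 'fy': 438.4309289744831, 'cx': 317.1629012964424, 'cy': 239.57021340147034, 'R': array([[ 0.97353957, -0.22851372,  0.00147984],
       [-0.12652375, -0.54440061, -0.82922839],
       [ 0.19029569,  0.80709941, -0.55890794]]), 't': array([-539.53591541,  184.63998009, 1066.15521585])}
```

View pics/top0.png

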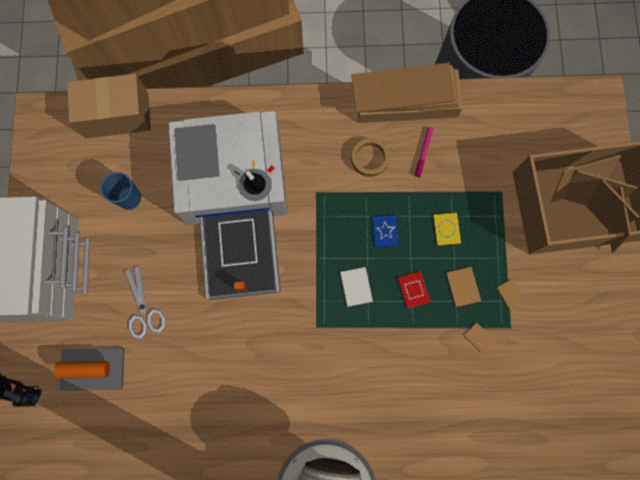

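View pics/side0.png

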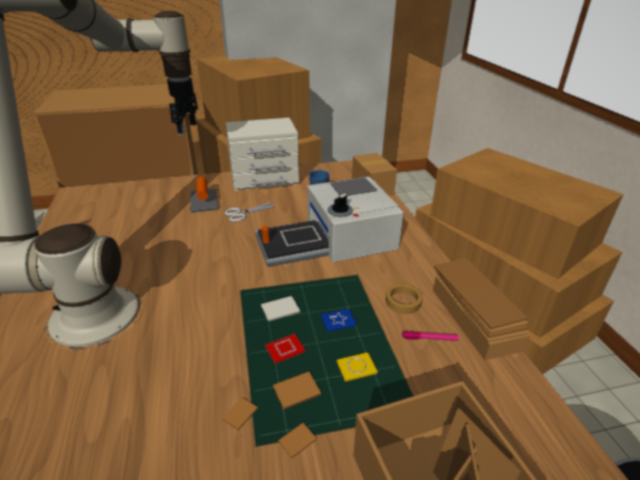

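The top view shows the brown blank at about (463,287), the blue star die at (386,231), the bed outline at about (238,242), the orange tab at (239,286), and the dial at (253,183) with the red mark at (270,169). The smaller brown offcuts are at (510,293) and (478,337).

```bash
cat > h.py <<'E'
import cv2, numpy as np
from plant import monitor, eyes, ctrl
def ray(n,uv,z):
    c=eyes.get_calibration(n);uv=np.atleast_2d(np.asarray(uv,float))
    d=np.c_[(uv[:,0]-c['cx'])/c['fx'],(uv[:,1]-c['cy'])/c['fy'],np.ones(len(uv))]@c['R']
    o=-c['R'].T@c['t']; return o+d*((z-o[2])/d[:,2])[:,None]
def proj(n,X):
    c=eyes.get_calibration(n);q=np.atleast_2d(X)@c['R'].T+c['t']
    return np.c_[c['fx']*q[:,0]/q[:,2]+c['cx'],c['fy']*q[:,1]/q[:,2]+c['cy']]
def cloud(n,d):
    c=eyes.get_calibration(n);v,u=np.mgrid[:480,:640]
    P=np.stack([(u-c['cx'])/c['fx']*d,(v-c['cy'])/c['fy']*d,d],-1)
    return (P-c['t'])@c['R']
def rects(n,mask,z,amin=30):
    out=[]
    for c in cv2.findContours(mask.astype(np.uint8),cv2.RETR_EXTERNAL,cv2.CHAIN_APPROX_NONE)[0]:
        if cv2.contourArea(c)<amin: continue
        w=ray(n,c.reshape(-1,2),z)[:,:2].astype(np.float32)
        r=cv2.minAreaRect(w); out.append((c.reshape(-1,2).mean(0).round(1),np.round(r[0],1),np.round(r[1],1),round(r[2],1)))
    return out
def hsv(p): return cv2.cvtColor(p,cv2.COLOR_RGB2HSV)
E
python3 - <<'E'
from h import *
for n in("top","side"):
    f=np.load(f"{n}0.npz");p=f['p'];d=f['d'];H=hsv(p).astype(int);h,s,v=H[...,0],H[...,1],H[...,2]
    W=cloud(n,d)
    roi=np.zeros((480,640),bool)
    if n=="top": roi[190:330,315:512]=1
    else: roi[275:440,240:415]=1
    print(n)
    for nm,m in dict(brown=(h>5)&(h<20)&(s>90)&(v>70),blue=(h>105)&(h<130)&(s>120)).items():
        for r in rects(n,m&roi,7 if nm=='blue' else 6,60):
            u=r[0].astype(int);print(nm,*r,'z',W[u[1],u[0],2].round(1))
    if n=="top":
      for u in [(238,242),(239,286),(253,183),(270,169),(205,200),(300,205),(225,280),(345,210),(356,287),(196,150)]: print(u,p[u[1],u[0]],W[u[1],u[0]].round(1))
p=np.load("top0.npz")['p'][100:310,160:290]
cv2.imwrite("pics/press.png",cv2.resize(p,None,fx=2.8,fy=2.8,interpolation=cv2.INTER_CUBIC)[:,:,::-1])
p=np.load("side0.npz")['p'][170:270,250:410]
cv2.imwrite("pics/press_s.png",cv2.resize(p,None,fx=5,fy=5,interpolation=cv2.INTER_CUBIC)[:,:,::-1])
E
```

```text
top
brown [413.  259.5] [ 505.  -216.9] [460.  325.8] 88.6 z -6.8
blue [384.8 230.4] [ 571.3 -151.2] [74.8 55.5] 2.6 z 8.0
(238, 242) [50 49 53] [548.4 188.6  28.7]
(239, 286) [179  87  25] [440.8 179.6  78.4]
(253, 183) [21 17 21] [642.2 136.9 179.5]
(270, 169) [168  18  10] [685.3 104.7 137.4]
(205, 200) [168 167 162] [622.2 246.2 129.9]
(300, 205) [133  98  66] [ 6.396e+02  4.550e+01 -3.000e-01]
(225, 280) [39 40 40] [461.3 218.1  29. ]
(345, 210) [40 62 52] [ 6.244e+02 -6.050e+01 -1.000e-01]
(356, 287) [184 182 174] [440.7 -79.    6.8]
(196, 150) [92 90 93] [734.1 266.1 135.3]
side
brown [296.1 389.5] [ 435.1 -324.1] [82.8 62.3] 12.0 z 7.1
brown [243.7 371.1] [ 347.1 -214.1] [396.9  30.7] 85.1 z 0.1
brown [376.  378.2] [ 599.7 -229.5] [527.4 240.7] 66.4 z 0.3
brown [291.5 278.7] [494.2   6.9] [ 62.1 298.1] 76.9 z 0.0
blue [338.1 319.8] [ 569.4 -153.8] [74.3 60. ] 2.1 z 6.7
```

View pics/press.png

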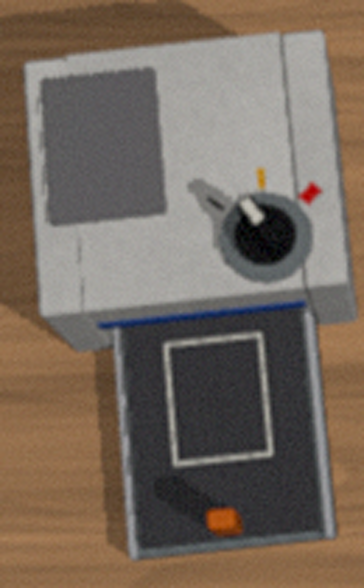

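View pics/press_s.png

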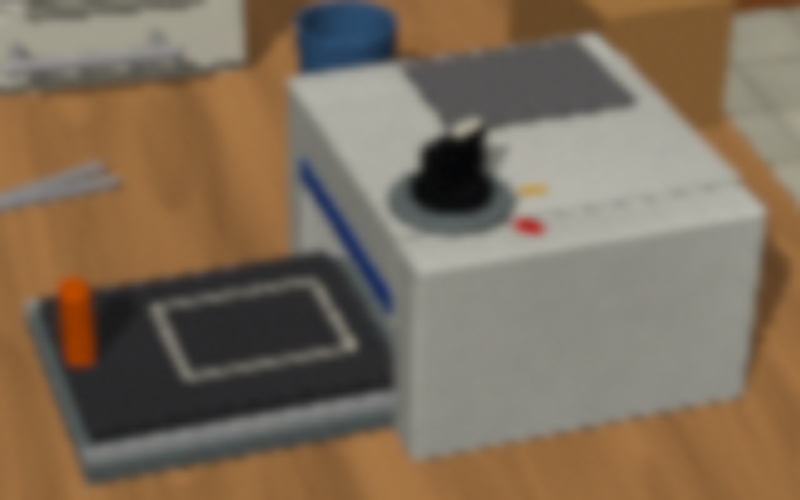

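Run:
```python
from h import *
f=np.load("top0.npz");p=f['p'];H=hsv(p).astype(int);h,s,v=H[...,0],H[...,1],H[...,2];W=cloud("top",f['d'])
def R(u0,u1,v0,v1):
    m=np.zeros((480,640),bool);m[v0:v1,u0:u1]=1;return m
print(p[287,463],H[287,463],H[260,463],H[231,386],H[215,238],H[287,356],H[288,414])
print("card",rects("top",(h<22)&(s>80)&R(440,490,260,312),6,60))
print("blue",rects("top",(h>105)&(h<130)&(s>120)&R(368,404,208,252),7,60))
for n,m,z in [("outline",(v>110)&(s<60)&R(213,262,215,272),30),("tab",(h<14)&(s>140)&R(228,252,276,298),80),("red",((h<8)|(h>172))&(s>150)&R(260,280,160,180),130),("amber",(h>14)&(h<24)&(s>140)&R(246,262,155,170),130)]:
    for r in rects("top",m,z,4): print(n,*r)
# heights
for n,(a,b,c,d) in dict(dial=(238,272,165,200),tab=(232,247,280,292)).items():
    w=W[c:d,a:b].reshape(-1,3);print(n,np.percentile(w[:,2],[50,90,97,100]).round(1))
print("press top z",np.median(W[120:130,225:245,2]))
# bar: dark pixels high
g=f['d'];
m=(W[...,2]>155)&R(236,275,160,205)
print("dial high pts",W[m].mean(0),m.sum()); 
for r in rects("top",m,170,4): print(*r)
m=(v>150)&(s<60)&R(245,262,168,186);print("white",m.sum(),W[m].mean(0))
np.set_printoptions(linewidth=250)
print(W[165:205:2,238:274:2,2].round(0).astype(int))
f=np.load("side0.npz");W2=cloud("side",f['d']);p2=f['p'];H=hsv(p2).astype(int)
print(W2[195:215:1,328:356:1,2].round(0).astype(int))
h,s,v=H[...,0],H[...,1],H[...,2]
print("side red",rects("side",((h<8)|(h>172))&(s>120)&R(350,362,210,220),130,3))
print("side outl",rects("side",(v>110)&(s<60)&R(278,325,224,250),30,20))
print("side tab top",proj("side",[[441,180,80]]))
# press front-face: depth edge
```

```text
[151 113  71] [ 16 135 151] [ 82 121  55] [110 202 131] [150  15  51] [ 24  14 184] [  2 221 163]
card [(array([463.1, 286.3]), array([ 436.5, -322.4]), array([82.2, 61.3]), 11.5)]
blue [(array([384.8, 230.4]), array([ 571.3, -151.2]), array([74.8, 55.5]), 2.6)]
outline [237.3 242.2] [548.2 190.1] [104.8  83. ] 4.9
tab [239.6 285.8] [441. 178.] [22.8 26.3] 10.0
red [270.5 168.5] [688.9 104.2] [ 6.3 12.6] 45.1
amber [252.5 163.3] [701.4 143.3] [ 2.2 11.4] 89.8
dial [ 135.8  171.7  175.8 1360. ]
tab [53.1 81.  83.7 85.9]
press top z 129.34933308161516
dial high pts [630.89299704 130.57204877 234.75123397] 171
[253.4 180.7] [650.6 137.4] [50.5 15.1] 36.1
white 42 [671.41451311 143.37802085 160.11810094]
[[131 129 131 132 129 128 128 127 130 128 132 126 132 129 133 129 130 133]
 [130 127 126 127 127 129 130 129 129 133 127 130 125 128 127 127 135 131]
 [131 131 128 133 130 126 134 136 134 138 135 129 131 128 129 132 137 130]
 [130 128 127 131 131 178 171 134 134 136 138 131 135 127 128 127 134 128]
 [130 128 129 137 177 173 175 173 145 142 136 140 132 138 135 126 129 129]
 [129 130 136 1
[... 2852 characters left out ...]
7 138 142 142 141 144 144 144 144 145 145 144 146 144 144 143 140 138 137 139 139 139 133 132 130]
 [138 136 138 139 138 137 138 138 140 140 143 145 144 143 143 142 141 142 139 136 136 136 137 136 137 131 129 132]
 [131 136 137 136 136 135 138 138 137 138 139 140 139 140 140 137 139 135 136 137 136 136 135 139 134 132 133 130]
 [132 131 133 138 138 137 137 136 138 134 136 139 137 137 139 136 137 138 137 137 135 137 137 133 131 130 131 131]
 [130 130 129 132 133 136 137 139 136 138 138 136 138 137 138 136 136 135 136 136 137 138 133 130 131 131 132 133]]
side red [(array([355.3, 214.7]), array([687.9, 107.3]), array([ 8. , 11.1]), 30.6)]
side outl []
side tab top [[264.1507942  227.12958117]]
```

```bash
cat >> h.py <<'E'
def go(x,y,z,yaw):
    s=monitor.observe();e=s['eef_pos'];w=s['tool_rot'][2]
    d=np.array([x,y,z])-e;a=np.radians(w);c,n=np.cos(a),np.sin(a)
    print("t %.2f"%s['time_s'],"at",e.round(1),s['tool_rot'].round(2),"gap %.1f"%s['finger_gap'],"F",s['contact_force'].round(1),"j",s['joint_pos'].round(0))
    print("delta m: x %.4f y %.4f z %.4f rz %.2f"%((c*d[0]+n*d[1])/1e3,(n*d[0]-c*d[1])/1e3,-d[2]/1e3,-((yaw-w+180)%360-180)))
E
python3 - <<'E'
from h import *
f=np.load("top0.npz");p=f['p'];W=cloud("top",f['d'])
m=np.zeros((480,640),bool);m[160:205,236:275]=1
m&=(W[...,2]>166)&(W[...,2]<182)
m=cv2.morphologyEx(m.astype(np.uint8),cv2.MORPH_OPEN,np.ones((2,2),np.uint8))
print("bar",rects("top",m,175,4),W[m>0].mean(0))
f=np.load("side0.npz");p=f['p'];H=hsv(p).astype(int);W=cloud("side",f['d'])
m=np.zeros((480,640),bool);m[190:215,325:356]=1;m&=(W[...,2]>171)&(W[...,2]<180)
print("bar side",rects("side",m,175,4),W[m>0].mean(0))
m=np.zeros((480,640),bool);m[222:250,276:326]=1;m&=(H[...,2]>85)&(H[...,1]<70)
for r in rects("side",m,30,4): print("outl side",*r)
m=np.zeros((480,640),bool);m[222:250,256:272]=1;m&=(H[...,0]<14)&(H[...,1]>150)
v,u=np.where(m);print("tab side",u.min(),u.max(),v.min(),v.max(),W[m].max(0),np.median(W[m],0))
c=proj("top",[[441-0,178,80]]);print(c)
go(420,250,231,-12)
E
```

```text
bar [(array([254.1, 180.8]), array([648.7, 135.6]), array([46.3, 13.8]), 35.2)] [649.78729741 135.91195346 172.08544254]
bar side [(array([340.5, 197.4]), array([650.7, 133.3]), array([51.1, 16.1]), 36.5)] [651.44550703 134.45167171 174.61983061]
outl side [285.7 239.5] [498.8 185.7] [20.4 82.6] 16.4
outl side [314.5 231.1] [594.3 197.8] [17.1 81.7] 12.0
outl side [322.3 226.8] [622.3 218.5] [ 7.  66.2] 5.2
tab side 261 269 225 243 [464.29448243 322.27157984  82.37662015] [442.08406878 172.38634355  57.94699218]
[[239.63439184 285.78380585]]
t 0.10 at [252.2 571.3 230.3] [ 1.7989e+02 -1.0000e-02 -2.3830e+01] gap 85.2 F [ 0.2  1.1 -0.3] j [ 81.  22.   0.  -0. -68. -15.]
delta m: x 0.2833 y 0.2261 z -0.0007 rz -11.83
```

move_arm(deltas=[{"x": 0.283,"y": 0.226,"z": 0,"rz": -12},{"x": 0.283,"y": 0.226,"z": 0,"rz": -12},{"x": 0.283,"y": 0.226,"z": 0,"rz": -12},{"x": 0.283,"y": 0.226,"z": 0,"rz": -12},{"x": 0.283,"y": 0.226,"z": 0,"rz": -12}])

```text
invalid input
```

Run:
```python
from h import *
# press yaw: fit lines of outline sides in top view
f=np.load("top0.npz");H=hsv(f['p']).astype(int)
m=np.zeros((480,640),bool);m[215:272,213:262]=1;m&=(H[...,2]>105)&(H[...,1]<70)
v,u=np.where(m);w=ray("top",np.c_[u,v],30)[:,:2]
for yaw in [5]:
    a=np.radians(yaw);L=(w-[548.2,190.1])@np.array([[np.cos(a),-np.sin(a)],[np.sin(a),np.cos(a)]])
    for nm,s,ax in [("left",(L[:,1]>33)&(abs(L[:,0])<42),0),("right",(L[:,1]<-33)&(abs(L[:,0])<42),0),("far",(L[:,0]>43)&(abs(L[:,1])<32),1),("near",(L[:,0]<-43)&(abs(L[:,1])<32),1)]:
        k=np.polyfit(L[s][:,ax],L[s][:,1-ax],1);ang=np.degrees(np.arctan(k[0]))*(1 if ax==0 else -1);print(nm,s.sum(),"yaw",(yaw+ang).round(2),"off",k[1].round(1))
go(420,250,231,-12)
go(436,-323,100,11.5)
```

```text
left 75 yaw 4.77 off 38.9
right 77 yaw 4.71 off -39.1
far 59 yaw 5.16 off 50.0
near 62 yaw 4.84 off -49.9
t 0.10 at [252.2 571.3 230.3] [ 1.7989e+02 -1.0000e-02 -2.3830e+01] gap 85.2 F [ 0.2  1.1 -0.3] j [ 81.  22.   0.  -0. -68. -15.]
delta m: x 0.2833 y 0.2261 z -0.0007 rz -11.83
t 0.10 at [252.2 571.3 230.3] [ 1.7989e+02 -1.0000e-02 -2.3830e+01] gap 85.2 F [ 0.2  1.1 -0.3] j [ 81.  22.   0.  -0. -68. -15.]
delta m: x 0.5295 y 0.7438 z 0.1303 rz -35.33
```

move_arm(deltas=[{"x": 0.03,"y": 0.024,"z": 0.0,"rx": 0.0,"ry": 0.0,"rz": -3.0},{"x": 0.06,"y": 0.048,"z": 0.0,"rx": 0.0,"ry": 0.0,"rz": -6.0},{"x": 0.09,"y": 0.072,"z": 0.0,"rx": 0.0,"ry": 0.0,"rz": -9.0},{"x": 0.12,"y": 0.096,"z": 0.0,"rx": 0.0,"ry": 0.0,"rz": -12.0},{"x": 0.15,"y": 0.12,"z": 0.0,"rx": 0.0,"ry": 0.0,"rz": -12.0}], gripper=1.0)

```text
time_s: 0.52
eef_pos: [341.4, 399.5, 230.9]
tool_rot: [179.9, 0.0, -11.7]
contact_force: [0.4, 0.4, 0.9]
finger_gap: 85.6
```

Run:
```python
from h import *
go(436,-323,130,11.5)
```

```text
t 0.52 at [341.4 399.5 230.9] [ 1.7995e+02  2.0000e-02 -1.1690e+01] gap 85.6 F [0.4 0.4 0.9] j [ 67.  12. -13.  -0. -64.  11.]
delta m: x 0.2390 y 0.6883 z 0.1009 rz -23.19
```

move_arm(deltas=[{"x": 0.07,"y": 0.2,"z": 0.0,"rz": -23.0},{"x": 0.07,"y": 0.2,"z": 0.0,"rz": -23.0},{"x": 0.07,"y": 0.2,"z": 0.0,"rz": -23.0},{"x": 0.07,"y": 0.2,"z": 0.0,"rz": -23.0},{"x": 0.07,"y": 0.2,"z": 0.0,"rz": -23.0}])

```text
invalid input
```

move_arm(deltas=[{"x": 0.013,"y": 0.038,"z": 0.0,"rz": -5.0},{"x": 0.026,"y": 0.076,"z": 0.0,"rz": -10.0},{"x": 0.039,"y": 0.114,"z": 0.0,"rz": -15.0},{"x": 0.052,"y": 0.152,"z": 0.0,"rz": -20.0},{"x": 0.065,"y": 0.19,"z": 0.0,"rz": -23.0}])

```text
invalid input
```

move_arm(deltas=[{"x": 0.013,"y": 0.038,"z": 0.0,"rx": 0.0,"ry": 0.0,"rz": -5.0},{"x": 0.026,"y": 0.076,"z": 0.0,"rx": 0.0,"ry": 0.0,"rz": -10.0},{"x": 0.039,"y": 0.114,"z": 0.0,"rx": 0.0,"ry": 0.0,"rz": -15.0},{"x": 0.052,"y": 0.152,"z": 0.0,"rx": 0.0,"ry": 0.0,"rz": -20.0},{"x": 0.065,"y": 0.19,"z": 0.0,"rx": 0.0,"ry": 0.0,"rz": -23.0}])

```text
time_s: 0.93
eef_pos: [365.4, 199.9, 231.1]
tool_rot: [180.0, 0.0, 11.4]
contact_force: [1.1, -0.2, 0.7]
finger_gap: 85.3
```

move_arm(deltas=[{"x": -0.034,"y": 0.526,"z": 0.0,"rx": 0.0,"ry": 0.0,"rz": 0.0},{"x": -0.034,"y": 0.526,"z": 0.0,"rx": 0.0,"ry": 0.0,"rz": 0.0},{"x": -0.034,"y": 0.526,"z": 0.0,"rx": 0.0,"ry": 0.0,"rz": 0.0},{"x": -0.034,"y": 0.526,"z": 0.0,"rx": 0.0,"ry": 0.0,"rz": 0.0},{"x": -0.034,"y": 0.526,"z": 0.0,"rx": 0.0,"ry": 0.0,"rz": 0.0}])

```text
time_s: 1.35
eef_pos: [392.3, -6.4, 231.4]
tool_rot: [-180.0, -0.0, 11.2]
contact_force: [1.4, -0.4, 0.4]
finger_gap: 85.5
```

move_arm(deltas=[{"x": -0.019,"y": 0.319,"z": 0.0,"rx": 0.0,"ry": 0.0,"rz": 0.0},{"x": -0.019,"y": 0.319,"z": 0.0,"rx": 0.0,"ry": 0.0,"rz": 0.0},{"x": -0.019,"y": 0.319,"z": 0.0,"rx": 0.0,"ry": 0.0,"rz": 0.0},{"x": -0.019,"y": 0.319,"z": 0.0,"rx": 0.0,"ry": 0.0,"rz": 0.0},{"x": -0.019,"y": 0.319,"z": 0.06,"rx": 0.0,"ry": 0.0,"rz": 0.0}])

```text
time_s: 1.77
eef_pos: [422.2, -211.0, 218.4]
tool_rot: [179.8, -0.3, 11.2]
contact_force: [1.6, 0.5, 1.5]
finger_gap: 85.7
```

Run:
```python
from h import *
go(436,-323,60,11.5)
```

```text
t 1.77 at [ 422.2 -211.   218.4] [179.82  -0.32  11.18] gap 85.7 F [1.6 0.5 1.5] j [ -7.   7. -22.   0. -61. 108.]
delta m: x -0.0082 y 0.1125 z 0.1584 rz -0.32
```

move_arm(deltas=[{"x": -0.008,"y": 0.112,"z": 0.1,"rx": 0.0,"ry": 0.0,"rz": -0.3},{"x": -0.008,"y": 0.112,"z": 0.1,"rx": 0.0,"ry": 0.0,"rz": -0.3},{"x": -0.008,"y": 0.112,"z": 0.1,"rx": 0.0,"ry": 0.0,"rz": -0.3},{"x": -0.008,"y": 0.112,"z": 0.1,"rx": 0.0,"ry": 0.0,"rz": -0.3},{"x": -0.008,"y": 0.112,"z": 0.14,"rx": 0.0,"ry": 0.0,"rz": -0.3}], gripper=0.86)

```text
time_s: 2.18
eef_pos: [437.6, -324.1, 77.5]
tool_rot: [179.7, -0.4, 11.4]
contact_force: [1.5, -0.4, -0.9]
finger_gap: 73.6
```

move_arm(deltas=[{"x": 0.0,"y": 0.0,"z": 0.0,"rx": 0.0,"ry": 0.0,"rz": 0.0},{"x": 0.0,"y": 0.0,"z": 0.0,"rx": 0.0,"ry": 0.0,"rz": 0.0},{"x": 0.0,"y": 0.0,"z": 0.0,"rx": 0.0,"ry": 0.0,"rz": 0.0}])

```text
time_s: 2.43
eef_pos: [435.3, -319.6, 77.2]
tool_rot: [179.9, -0.0, 11.5]
contact_force: [0.7, -0.1, 1.0]
finger_gap: 73.2
```

Run:
```python
from h import *
go(436,-323,20,11.5)
p,d=eyes.capture("side");p=p[240:480,180:440]
cv2.imwrite("pics/a1.png",cv2.resize(p,None,fx=3,fy=2.5,interpolation=cv2.INTER_CUBIC)[:,:,::-1])
p,d=eyes.capture("top");p=p[220:350,380:540]
cv2.imwrite("pics/a2.png",cv2.resize(p,None,fx=4,fy=4,interpolation=cv2.INTER_CUBIC)[:,:,::-1])
```

```text
t 2.43 at [ 435.3 -319.6   77.2] [ 1.7993e+02 -4.0000e-02  1.1540e+01] gap 73.2 F [ 0.7 -0.1  1. ] j [-19.  23. -23.   0. -44. 121.]
delta m: x -0.0000 y 0.0034 z 0.0572 rz 0.04
```

View pics/a1.png

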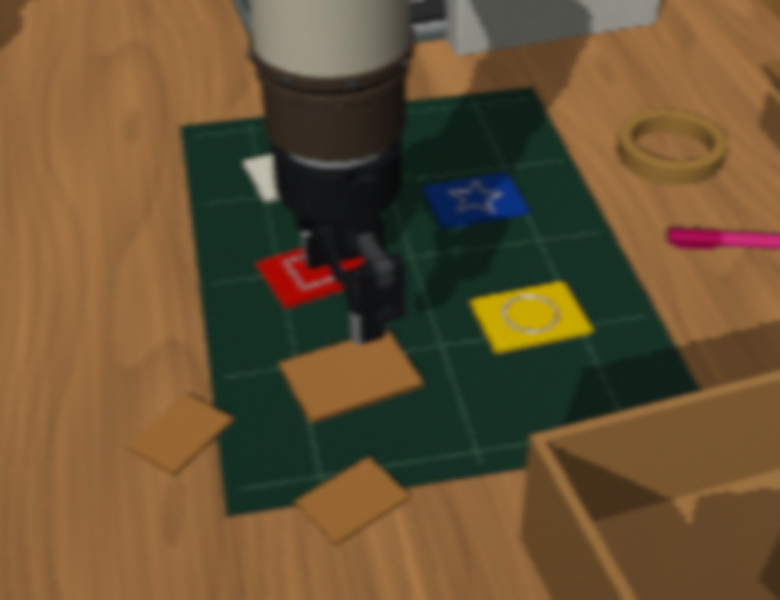

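View pics/a2.png

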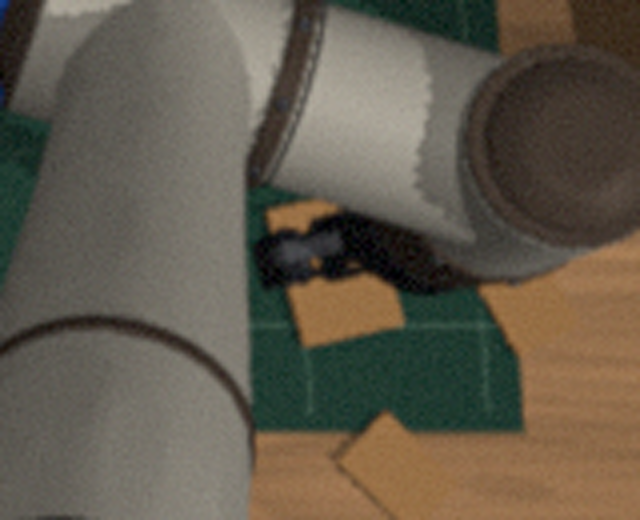

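move_arm(deltas=[{"x": 0.0,"y": 0.0035,"z": 0.03,"rx": 0.0,"ry": 0.0,"rz": 0.0},{"x": 0.0,"y": 0.0035,"z": 0.055,"rx": 0.0,"ry": 0.0,"rz": 0.0},{"x": 0.0,"y": 0.0035,"z": 0.065,"rx": 0.0,"ry": 0.0,"rz": 0.0},{"x": 0.0,"y": 0.0035,"z": 0.065,"rx": 0.0,"ry": 0.0,"rz": 0.0},{"x": 0.0,"y": 0.0035,"z": 0.065,"rx": 0.0,"ry": 0.0,"rz": 0.0}])

```text
time_s: 2.95
eef_pos: [436.2, -323.0, 12.3]
tool_rot: [179.9, -0.1, 11.5]
contact_force: [0.6, -0.5, 0.5]
finger_gap: 73.4
```

Run:
```python
from h import *
go(436,-323,0,11.5)
p,d=eyes.capture("side");p=p[320:430,240:360]
cv2.imwrite("pics/a3.png",cv2.resize(p,None,fx=5,fy=5,interpolation=cv2.INTER_CUBIC)[:,:,::-1])
```

```text
t 2.95 at [ 436.2 -323.    12.3] [ 1.7993e+02 -7.0000e-02  1.1540e+01] gap 73.4 F [ 0.6 -0.5  0.5] j [-19.  29. -26.   0. -35. 121.]
delta m: x -0.0002 y -0.0000 z 0.0123 rz 0.04
```

View pics/a3.png

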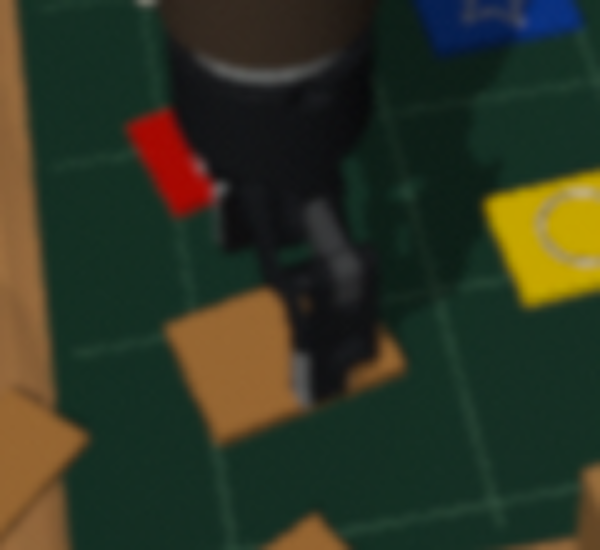

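Side view: the near finger hangs over the near edge of the blank, roughly mid-length (crop ≈(320,395)), with the tip about 20 mm up. I'll keep going down and watch the force.

move_arm(deltas=[{"x": 0.0,"y": 0.0,"z": 0.008,"rx": 0.0,"ry": 0.0,"rz": 0.0},{"x": 0.0,"y": 0.0,"z": 0.013,"rx": 0.0,"ry": 0.0,"rz": 0.0},{"x": 0.0,"y": 0.0,"z": 0.013,"rx": 0.0,"ry": 0.0,"rz": 0.0},{"x": 0.0,"y": 0.0,"z": 0.013,"rx": 0.0,"ry": 0.0,"rz": 0.0}])

```text
time_s: 3.33
eef_pos: [435.2, -322.9, -2.0]
tool_rot: [-180.0, 0.0, 11.5]
contact_force: [0.9, -0.3, 0.2]
finger_gap: 73.7
```

move_arm(deltas=[{"x": 0.0,"y": 0.0,"z": 0.003,"rx": 0.0,"ry": 0.0,"rz": 0.0},{"x": 0.0,"y": 0.0,"z": 0.003,"rx": 0.0,"ry": 0.0,"rz": 0.0},{"x": 0.0,"y": 0.0,"z": 0.003,"rx": 0.0,"ry": 0.0,"rz": 0.0}])

```text
time_s: 3.58
eef_pos: [435.2, -322.9, -5.0]
tool_rot: [-180.0, 0.0, 11.5]
contact_force: [0.5, 1.4, -0.7]
finger_gap: 73.3
```

move_arm(deltas=[{"x": 0.0,"y": 0.0,"z": 0.002,"rx": 0.0,"ry": 0.0,"rz": 0.0},{"x": 0.0,"y": 0.0,"z": 0.002,"rx": 0.0,"ry": 0.0,"rz": 0.0},{"x": 0.0,"y": 0.0,"z": 0.002,"rx": 0.0,"ry": 0.0,"rz": 0.0}])

```text
time_s: 3.83
eef_pos: [435.2, -322.9, -7.0]
tool_rot: [-180.0, 0.0, 11.5]
contact_force: [-0.4, -0.3, 0.5]
finger_gap: 73.6
```

move_arm(deltas=[{"x": 0.0,"y": 0.0,"z": 0.0015,"rx": 0.0,"ry": 0.0,"rz": 0.0},{"x": 0.0,"y": 0.0,"z": 0.0015,"rx": 0.0,"ry": 0.0,"rz": 0.0}])

```text
time_s: 4.0
eef_pos: [435.2, -322.8, -8.6]
tool_rot: [-180.0, 0.0, 11.5]
contact_force: [-0.9, 0.0, -0.1]
finger_gap: 73.7
```

move_arm(deltas=[{"x": 0.0,"y": 0.0,"z": 0.001,"rx": 0.0,"ry": 0.0,"rz": 0.0},{"x": 0.0,"y": 0.0,"z": 0.001,"rx": 0.0,"ry": 0.0,"rz": 0.0}])

```text
time_s: 4.17
eef_pos: [435.2, -322.9, -8.7]
tool_rot: [180.0, 0.0, 11.5]
contact_force: [-1.4, 1.8, 5.4]
finger_gap: 73.2
```

move_arm(deltas=[{"x": 0.0,"y": 0.0,"z": -0.0055,"rx": 0.0,"ry": 0.0,"rz": 0.0},{"x": 0.0,"y": 0.0,"z": -0.0055,"rx": 0.0,"ry": 0.0,"rz": 0.0}])

```text
time_s: 4.33
eef_pos: [435.9, -323.2, -3.0]
tool_rot: [179.9, -0.1, 11.5]
contact_force: [0.3, -0.5, 0.2]
finger_gap: 73.2
```

move_arm(deltas=[{"x": 0.0,"y": 0.0,"z": 0.0,"rx": 0.0,"ry": 0.0,"rz": 0.0},{"x": 0.0,"y": 0.0,"z": 0.0,"rx": 0.0,"ry": 0.0,"rz": 0.0},{"x": 0.0,"y": 0.0,"z": 0.0,"rx": 0.0,"ry": 0.0,"rz": 0.0},{"x": 0.0,"y": 0.0,"z": 0.0,"rx": 0.0,"ry": 0.0,"rz": 0.0},{"x": 0.0,"y": 0.0,"z": 0.0,"rx": 0.0,"ry": 0.0,"rz": 0.0}], gripper=0.62)

```text
time_s: 4.75
eef_pos: [435.6, -323.1, -3.1]
tool_rot: [180.0, -0.0, 11.5]
contact_force: [-2.0, 0.5, 6.2]
finger_gap: 55.7
```

move_arm(deltas=[{"x": 0.0,"y": 0.0,"z": 0.0,"rx": 0.0,"ry": 0.0,"rz": 0.0},{"x": 0.0,"y": 0.0,"z": 0.0,"rx": 0.0,"ry": 0.0,"rz": 0.0}])

```text
time_s: 4.92
eef_pos: [435.6, -323.1, -3.1]
tool_rot: [180.0, -0.0, 11.5]
contact_force: [-0.2, 2.0, 6.5]
finger_gap: 55.8
```

Run:
```python
from h import *
go(436,-323,0,11.5)
p,d=eyes.capture("side");p=p[320:430,240:360]
cv2.imwrite("pics/a4.png",cv2.resize(p,None,fx=5,fy=5,interpolation=cv2.INTER_CUBIC)[:,:,::-1])
```

```text
t 4.92 at [ 435.6 -323.1   -3.1] [ 1.7997e+02 -3.0000e-02  1.1500e+01] gap 55.8 F [-0.2  2.   6.5] j [-19.  31. -26.   0. -33. 121.]
delta m: x 0.0004 y -0.0000 z -0.0031 rz 0.00
```

View pics/a4.png

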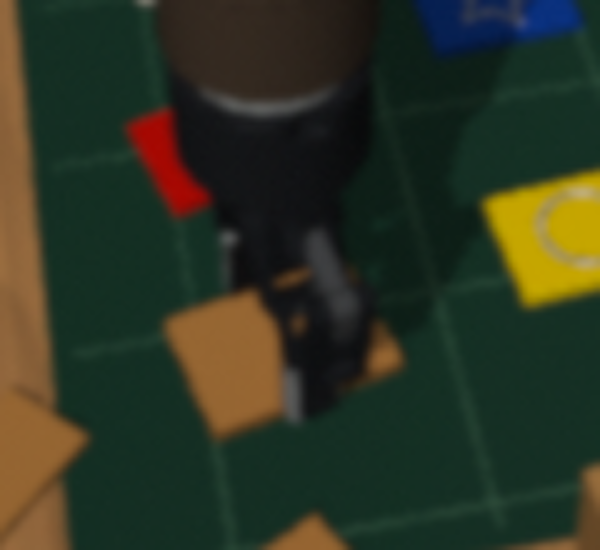

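move_arm(deltas=[{"x": 0.0,"y": 0.0,"z": -0.01,"rx": 0.0,"ry": 0.0,"rz": 0.0},{"x": 0.0,"y": 0.0,"z": -0.025,"rx": 0.0,"ry": 0.0,"rz": 0.0},{"x": 0.0,"y": 0.0,"z": -0.04,"rx": 0.0,"ry": 0.0,"rz": 0.0},{"x": 0.0,"y": 0.0,"z": -0.05,"rx": 0.0,"ry": 0.0,"rz": 0.0},{"x": 0.0,"y": 0.0,"z": -0.05,"rx": 0.0,"ry": 0.0,"rz": 0.0}])

```text
time_s: 5.38
eef_pos: [436.8, -323.5, 48.5]
tool_rot: [179.8, -0.2, 11.5]
contact_force: [0.0, 0.1, -0.6]
finger_gap: 55.4
```

Run:
```python
from h import *
go(470,-150,200,8)
p,d=eyes.capture("side");p=p[300:430,230:370]
cv2.imwrite("pics/a5.png",cv2.resize(p,None,fx=4.5,fy=4.5,interpolation=cv2.INTER_CUBIC)[:,:,::-1])
```

```text
t 5.38 at [ 436.8 -323.5   48.5] [179.84  -0.23  11.5 ] gap 55.4 F [ 0.   0.1 -0.6] j [-19.  26. -24.   0. -40. 121.]
delta m: x 0.0672 y -0.1634 z -0.1515 rz 3.50
```

View pics/a5.png

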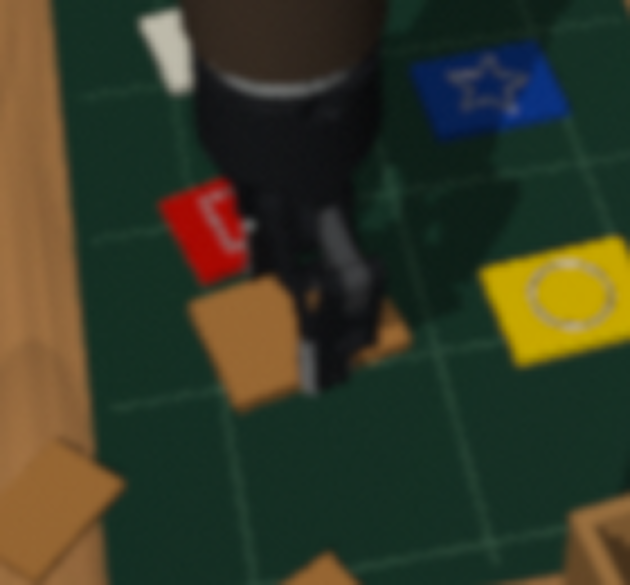

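move_arm(deltas=[{"x": 0.01,"y": -0.025,"z": -0.02,"rx": 0.0,"ry": 0.0,"rz": 1.0},{"x": 0.025,"y": -0.058,"z": -0.04,"rx": 0.0,"ry": 0.0,"rz": 2.0},{"x": 0.04,"y": -0.09,"z": -0.06,"rx": 0.0,"ry": 0.0,"rz": 3.0},{"x": 0.055,"y": -0.125,"z": -0.08,"rx": 0.0,"ry": 0.0,"rz": 4.0},{"x": 0.07,"y": -0.16,"z": -0.09,"rx": 0.0,"ry": 0.0,"rz": 5.0}])

```text
time_s: 5.85
eef_pos: [472.6, -150.9, 137.3]
tool_rot: [180.0, -0.1, 6.4]
contact_force: [1.2, -0.9, -0.0]
finger_gap: 55.6
```

Run:
```python
from h import *
go(545,190,110,4.85)
```

```text
t 5.85 at [ 472.6 -150.9  137.3] [ 1.7998e+02 -9.0000e-02  6.3800e+00] gap 55.6 F [ 1.2 -0.9 -0. ] j [  1.  15. -25.   0. -50.  95.]
delta m: x 0.1099 y -0.3307 z 0.0273 rz 1.53
```

move_arm(deltas=[{"x": 0.012,"y": -0.035,"z": 0.0,"rx": 0.0,"ry": 0.0,"rz": 1.5},{"x": 0.024,"y": -0.07,"z": 0.0,"rx": 0.0,"ry": 0.0,"rz": 1.5},{"x": 0.036,"y": -0.105,"z": 0.0,"rx": 0.0,"ry": 0.0,"rz": 1.5},{"x": 0.048,"y": -0.14,"z": 0.0,"rx": 0.0,"ry": 0.0,"rz": 1.5},{"x": 0.06,"y": -0.175,"z": 0.0,"rx": 0.0,"ry": 0.0,"rz": 1.5}])

```text
time_s: 6.27
eef_pos: [511.3, 30.2, 135.2]
tool_rot: [180.0, 0.1, 5.0]
contact_force: [0.4, -1.1, -0.6]
finger_gap: 55.5
```

move_arm(deltas=[{"x": 0.01,"y": -0.035,"z": 0.0,"rx": 0.0,"ry": 0.0,"rz": 0.0},{"x": 0.02,"y": -0.07,"z": 0.0,"rx": 0.0,"ry": 0.0,"rz": 0.0},{"x": 0.03,"y": -0.105,"z": 0.0,"rx": 0.0,"ry": 0.0,"rz": 0.0},{"x": 0.04,"y": -0.13,"z": 0.0,"rx": 0.0,"ry": 0.0,"rz": 0.0},{"x": 0.046,"y": -0.15,"z": 0.0,"rx": 0.0,"ry": 0.0,"rz": 0.0}])

```text
time_s: 6.68
eef_pos: [544.7, 184.2, 134.8]
tool_rot: [180.0, 0.1, 5.1]
contact_force: [0.3, 0.0, -0.7]
finger_gap: 55.5
```

Run:
```python
from h import *
go(548.2,190.1,55,4.85)
```

```text
t 6.68 at [544.7 184.2 134.8] [1.7997e+02 8.0000e-02 5.0700e+00] gap 55.5 F [ 0.3  0.  -0.7] j [ 35.  22. -14.  -0. -54.  60.]
delta m: x 0.0040 y -0.0055 z 0.0798 rz 0.22
```

move_arm(deltas=[{"x": 0.004,"y": -0.004,"z": 0.03,"rx": 0.0,"ry": 0.0,"rz": 0.2},{"x": 0.004,"y": -0.004,"z": 0.06,"rx": 0.0,"ry": 0.0,"rz": 0.2},{"x": 0.004,"y": -0.004,"z": 0.085,"rx": 0.0,"ry": 0.0,"rz": 0.2},{"x": 0.004,"y": -0.004,"z": 0.09,"rx": 0.0,"ry": 0.0,"rz": 0.2},{"x": 0.004,"y": -0.004,"z": 0.09,"rx": 0.0,"ry": 0.0,"rz": 0.2}])

```text
time_s: 7.1
eef_pos: [546.7, 185.2, 43.4]
tool_rot: [179.8, 0.3, 4.8]
contact_force: [0.1, 0.4, 0.1]
finger_gap: 55.4
```

Run:
```python
from h import *
go(548.2,190.1,27.5,4.85)
for n in("side","top"):
    p,d=eyes.capture(n);p=p[180:280,240:400] if n=="side" else p[190:310,190:300]
    cv2.imwrite(f"pics/b_{n}.png",cv2.resize(p,None,fx=4.5,fy=4.5,interpolation=cv2.INTER_CUBIC)[:,:,::-1])
```

```text
t 7.10 at [546.7 185.2  43.4] [179.82   0.32   4.77] gap 55.4 F [0.1 0.4 0.1] j [ 35.  29. -19.  -0. -42.  60.]
delta m: x 0.0019 y -0.0048 z 0.0159 rz -0.08
```

View pics/b_side.png

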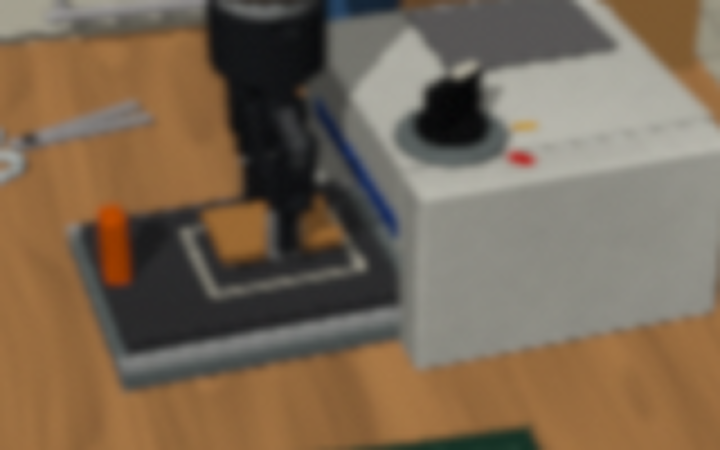

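View pics/b_top.png

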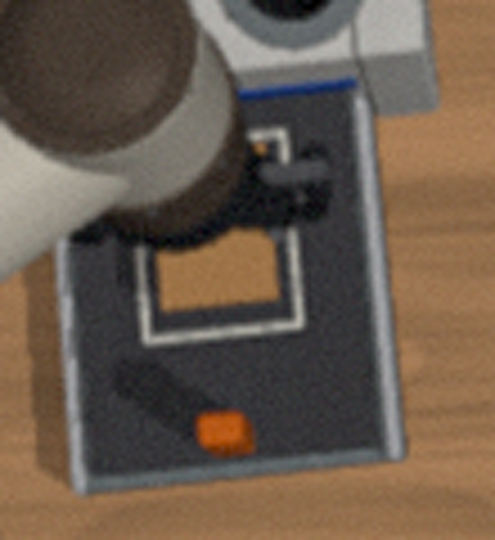

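move_arm(deltas=[{"x": 0.0015,"y": -0.0048,"z": 0.008,"rx": 0.0,"ry": 0.0,"rz": 0.0},{"x": 0.0015,"y": -0.0048,"z": 0.0115,"rx": 0.0,"ry": 0.0,"rz": 0.0},{"x": 0.0015,"y": -0.0048,"z": 0.0115,"rx": 0.0,"ry": 0.0,"rz": 0.0},{"x": 0.0015,"y": -0.0048,"z": 0.0115,"rx": 0.0,"ry": 0.0,"rz": 0.0}])

```text
time_s: 7.53
eef_pos: [549.6, 191.3, 35.0]
tool_rot: [-180.0, -0.0, 4.8]
contact_force: [0.4, 0.1, 0.5]
finger_gap: 55.9
```

Run:
```python
from h import *
go(548.2,190.1,27.5,4.85)
p,d=eyes.capture("side");W=cloud("side",d);H=hsv(p).astype(int)
m=np.zeros((480,640),bool);m[215:250,275:325]=1;m&=(H[...,0]<20)&(H[...,0]>5)&(H[...,1]>110)
v,u=np.where(m);print(len(u),"card z",np.percentile(W[m][:,2],[10,50,90]))
p,d=eyes.capture("top");W=cloud("top",d);H=hsv(p).astype(int)
m=np.zeros((480,640),bool);m[235:275,215:262]=1;m&=(H[...,0]<22)&(H[...,0]>8)&(H[...,1]>80)
print("card z top",np.percentile(W[m][:,2],[10,50,90]),m.sum())
```

```text
t 7.53 at [549.6 191.3  35. ] [-1.7998e+02 -3.0000e-02  4.7800e+00] gap 55.9 F [0.4 0.1 0.5] j [ 35.  30. -19.   0. -41.  60.]
delta m: x -0.0015 y 0.0010 z 0.0075 rz -0.07
457 card z [ 0.21498682 40.2291366  46.52074632]
card z top [ 39.34613005  43.95614948 169.81628342] 439
```

move_arm(deltas=[{"x": -0.0015,"y": 0.001,"z": 0.003,"rx": 0.0,"ry": 0.0,"rz": 0.0},{"x": -0.0015,"y": 0.001,"z": 0.006,"rx": 0.0,"ry": 0.0,"rz": 0.0},{"x": -0.0015,"y": 0.001,"z": 0.006,"rx": 0.0,"ry": 0.0,"rz": 0.0},{"x": -0.0015,"y": 0.001,"z": 0.006,"rx": 0.0,"ry": 0.0,"rz": 0.0}])

```text
time_s: 7.97
eef_pos: [547.9, 189.8, 28.3]
tool_rot: [180.0, 0.0, 4.8]
contact_force: [-0.9, -0.4, 0.4]
finger_gap: 55.7
```

move_arm(deltas=[{"x": 0.0,"y": 0.0,"z": 0.001,"rx": 0.0,"ry": 0.0,"rz": 0.0},{"x": 0.0,"y": 0.0,"z": 0.001,"rx": 0.0,"ry": 0.0,"rz": 0.0}])

```text
time_s: 8.13
eef_pos: [548.1, 190.0, 27.5]
tool_rot: [180.0, 0.0, 4.8]
contact_force: [0.4, -0.4, 0.4]
finger_gap: 55.5
```

move_arm(deltas=[{"x": 0.0,"y": 0.0,"z": 0.001,"rx": 0.0,"ry": 0.0,"rz": 0.0},{"x": 0.0,"y": 0.0,"z": 0.001,"rx": 0.0,"ry": 0.0,"rz": 0.0}])

```text
time_s: 8.3
eef_pos: [548.3, 190.1, 27.0]
tool_rot: [-180.0, -0.0, 4.8]
contact_force: [-0.3, 0.0, 1.6]
finger_gap: 55.6
```

move_arm(deltas=[{"x": 0.0,"y": 0.0,"z": 0.0,"rx": 0.0,"ry": 0.0,"rz": 0.0},{"x": 0.0,"y": 0.0,"z": 0.0,"rx": 0.0,"ry": 0.0,"rz": 0.0},{"x": 0.0,"y": 0.0,"z": 0.0,"rx": 0.0,"ry": 0.0,"rz": 0.0},{"x": 0.0,"y": 0.0,"z": 0.0,"rx": 0.0,"ry": 0.0,"rz": 0.0}], gripper=0.82)

```text
time_s: 8.63
eef_pos: [548.0, 190.0, 26.5]
tool_rot: [180.0, 0.0, 4.8]
contact_force: [0.0, 0.5, 0.6]
finger_gap: 70.0
```

move_arm(deltas=[{"x": 0.0,"y": 0.0,"z": -0.02,"rx": 0.0,"ry": 0.0,"rz": 0.0},{"x": 0.0,"y": 0.0,"z": -0.05,"rx": 0.0,"ry": 0.0,"rz": 0.0},{"x": -0.02,"y": 0.03,"z": -0.09,"rx": 0.0,"ry": 0.0,"rz": 0.0},{"x": -0.02,"y": 0.07,"z": -0.1,"rx": 0.0,"ry": 0.0,"rz": 0.0},{"x": -0.02,"y": 0.11,"z": -0.1,"rx": 0.0,"ry": 0.0,"rz": 0.0}])

```text
time_s: 9.05
eef_pos: [538.2, 86.3, 130.1]
tool_rot: [-179.9, -0.4, 5.0]
contact_force: [0.6, -0.4, 0.5]
finger_gap: 69.8
```

Run:
```python
from h import *
go(571,-152,90,2.5)
```

```text
t 9.05 at [538.2  86.3 130.1] [-179.89   -0.41    5.02] gap 69.8 F [ 0.6 -0.4  0.5] j [ 26.  20. -19.   0. -51.  69.]
delta m: x 0.0118 y 0.2402 z 0.0401 rz 2.52
```

move_arm(deltas=[{"x": 0.003,"y": 0.04,"z": 0.0,"rx": 0.0,"ry": 0.0,"rz": 1.0},{"x": 0.006,"y": 0.08,"z": 0.0,"rx": 0.0,"ry": 0.0,"rz": 2.0},{"x": 0.009,"y": 0.12,"z": 0.0,"rx": 0.0,"ry": 0.0,"rz": 2.5},{"x": 0.012,"y": 0.16,"z": 0.0,"rx": 0.0,"ry": 0.0,"rz": 2.5},{"x": 0.012,"y": 0.2,"z": 0.02,"rx": 0.0,"ry": 0.0,"rz": 2.5}])

```text
time_s: 9.47
eef_pos: [568.4, -112.3, 111.0]
tool_rot: [179.9, -0.5, 2.3]
contact_force: [1.4, -0.2, 0.3]
finger_gap: 70.2
```

Run:
```python
from h import *
go(571,-152,70,2.5)
p,d=eyes.capture("top");H=hsv(p).astype(int);W=cloud("top",d)
def R(u0,u1,v0,v1):
    m=np.zeros((480,640),bool);m[v0:v1,u0:u1]=1;return m
h,s,v=H[...,0],H[...,1],H[...,2]
m=R(215,262,215,272)&(h<22)&(h>5)&(s>90)
print(*rects("top",m,36,50),"z",np.median(W[m][:,2]))
print(*rects("top",R(213,262,215,272)&(v>110)&(s<60),30,20))
```

```text
t 9.47 at [ 568.4 -112.3  111. ] [179.94  -0.51   2.34] gap 70.2 F [ 1.4 -0.2  0.3] j [  5.  24. -16.   0. -50.  87.]
delta m: x 0.0009 y 0.0398 z 0.0410 rz -0.16
(array([236.2, 241.3]), array([548.8, 192. ]), array([83.2, 61.1]), 4.6) z 35.28266449366161
(array([237.3, 242.2]), array([548.3, 190.1]), array([105.1,  83. ]), 4.8)
```

move_arm(deltas=[{"x": 0.002,"y": 0.036,"z": 0.02,"rx": 0.0,"ry": 0.0,"rz": 0.0},{"x": 0.002,"y": 0.036,"z": 0.05,"rx": 0.0,"ry": 0.0,"rz": 0.0},{"x": 0.002,"y": 0.036,"z": 0.08,"rx": 0.0,"ry": 0.0,"rz": 0.0},{"x": 0.002,"y": 0.036,"z": 0.09,"rx": 0.0,"ry": 0.0,"rz": 0.0},{"x": 0.002,"y": 0.036,"z": 0.09,"rx": 0.0,"ry": 0.0,"rz": 0.0}])

```text
time_s: 9.93
eef_pos: [566.2, -146.0, 14.4]
tool_rot: [-180.0, 0.4, 2.2]
contact_force: [-0.2, 1.1, 0.8]
finger_gap: 70.0
```

Run:
```python
from h import *
go(571,-152,0,2.5)
```

```text
t 9.93 at [ 566.2 -146.    14.4] [-179.98    0.41    2.24] gap 70.0 F [-0.2  1.1  0.8] j [  1.  32. -19.  -0. -39.  91.]
delta m: x 0.0045 y 0.0062 z 0.0144 rz -0.26
```

move_arm(deltas=[{"x": 0.0045,"y": 0.0062,"z": 0.003,"rx": 0.0,"ry": 0.0,"rz": -0.2},{"x": 0.0045,"y": 0.0062,"z": 0.006,"rx": 0.0,"ry": 0.0,"rz": -0.2},{"x": 0.0045,"y": 0.0062,"z": 0.006,"rx": 0.0,"ry": 0.0,"rz": -0.2},{"x": 0.0045,"y": 0.0062,"z": 0.006,"rx": 0.0,"ry": 0.0,"rz": -0.2}])

```text
time_s: 10.27
eef_pos: [574.3, -151.8, 12.7]
tool_rot: [180.0, -0.1, 2.5]
contact_force: [0.3, -0.3, 0.2]
finger_gap: 70.2
```

Run:
```python
from h import *
go(571,-152,-2.6,2.5)
```

```text
t 10.27 at [ 574.3 -151.8   12.7] [ 1.7999e+02 -1.3000e-01  2.5000e+00] gap 70.2 F [ 0.3 -0.3  0.2] j [  1.  33. -18.   0. -39.  92.]
delta m: x -0.0033 y 0.0000 z 0.0153 rz -0.00
```

move_arm(deltas=[{"x": -0.0033,"y": 0.0,"z": 0.008,"rx": 0.0,"ry": 0.0,"rz": 0.0},{"x": -0.0033,"y": 0.0,"z": 0.0145,"rx": 0.0,"ry": 0.0,"rz": 0.0},{"x": -0.0033,"y": 0.0,"z": 0.0145,"rx": 0.0,"ry": 0.0,"rz": 0.0},{"x": -0.0033,"y": 0.0,"z": 0.0145,"rx": 0.0,"ry": 0.0,"rz": 0.0}])

```text
time_s: 10.6
eef_pos: [569.5, -152.0, -3.6]
tool_rot: [-180.0, 0.1, 2.5]
contact_force: [1.4, 0.6, -0.4]
finger_gap: 70.4
```

Run:
```python
from h import *
go(571,-152,-2.0,2.5)
```

```text
t 10.60 at [ 569.5 -152.    -3.6] [-1.80e+02  8.00e-02  2.49e+00] gap 70.4 F [ 1.4  0.6 -0.4] j [  1.  34. -19.   0. -37.  92.]
delta m: x 0.0015 y 0.0000 z -0.0016 rz -0.01
```

move_arm(deltas=[{"x": 0.001,"y": 0.0,"z": -0.0015,"rx": 0.0,"ry": 0.0,"rz": 0.0},{"x": 0.001,"y": 0.0,"z": -0.0015,"rx": 0.0,"ry": 0.0,"rz": 0.0}])

```text
time_s: 10.77
eef_pos: [571.8, -152.1, -1.1]
tool_rot: [180.0, -0.1, 2.5]
contact_force: [0.3, 0.3, 0.5]
finger_gap: 70.1
```

move_arm(deltas=[{"x": 0.0,"y": 0.0,"z": 0.0,"rx": 0.0,"ry": 0.0,"rz": 0.0},{"x": 0.0,"y": 0.0,"z": 0.0,"rx": 0.0,"ry": 0.0,"rz": 0.0},{"x": 0.0,"y": 0.0,"z": 0.0,"rx": 0.0,"ry": 0.0,"rz": 0.0},{"x": 0.0,"y": 0.0,"z": 0.0,"rx": 0.0,"ry": 0.0,"rz": 0.0},{"x": 0.0,"y": 0.0,"z": 0.0,"rx": 0.0,"ry": 0.0,"rz": 0.0}], gripper=0.57)

```text
time_s: 11.18
eef_pos: [571.7, -152.1, -0.6]
tool_rot: [180.0, -0.1, 2.5]
contact_force: [-0.1, 0.7, 5.1]
finger_gap: 51.6
```

move_arm(deltas=[{"x": 0.0,"y": 0.0,"z": 0.0,"rx": 0.0,"ry": 0.0,"rz": 0.0},{"x": 0.0,"y": 0.0,"z": 0.0,"rx": 0.0,"ry": 0.0,"rz": 0.0}])

```text
time_s: 11.35
eef_pos: [571.7, -152.1, -0.6]
tool_rot: [180.0, -0.1, 2.5]
contact_force: [-1.0, -0.3, 5.7]
finger_gap: 51.3
```

move_arm(deltas=[{"x": 0.0,"y": 0.0,"z": -0.02,"rx": 0.0,"ry": 0.0,"rz": 0.0},{"x": -0.01,"y": -0.01,"z": -0.05,"rx": 0.0,"ry": 0.0,"rz": 0.0},{"x": -0.02,"y": -0.03,"z": -0.085,"rx": 0.0,"ry": 0.0,"rz": -0.5},{"x": -0.025,"y": -0.06,"z": -0.1,"rx": 0.0,"ry": 0.0,"rz": -1.0},{"x": -0.025,"y": -0.1,"z": -0.1,"rx": 0.0,"ry": 0.0,"rz": -2.0}])

```text
time_s: 11.77
eef_pos: [543.2, -53.5, 102.5]
tool_rot: [-180.0, -0.4, 4.3]
contact_force: [1.7, 0.7, -1.0]
finger_gap: 51.4
```

Run:
```python
from h import *
go(548.2,189.3,95,4.85)
```

```text
t 11.77 at [543.2 -53.5 102.5] [-179.99   -0.44    4.34] gap 51.4 F [ 1.7  0.7 -1. ] j [ 11.  22. -21.   0. -47.  83.]
delta m: x 0.0234 y -0.2417 z 0.0075 rz -0.51
```

move_arm(deltas=[{"x": 0.004,"y": -0.04,"z": 0.0,"rx": 0.0,"ry": 0.0,"rz": -0.4},{"x": 0.008,"y": -0.08,"z": 0.0,"rx": 0.0,"ry": 0.0,"rz": -0.4},{"x": 0.012,"y": -0.12,"z": 0.0,"rx": 0.0,"ry": 0.0,"rz": -0.4},{"x": 0.016,"y": -0.16,"z": 0.0,"rx": 0.0,"ry": 0.0,"rz": -0.4},{"x": 0.02,"y": -0.2,"z": 0.0,"rx": 0.0,"ry": 0.0,"rz": -0.4}])

```text
time_s: 12.18
eef_pos: [545.5, 149.6, 98.3]
tool_rot: [-180.0, 0.0, 4.9]
contact_force: [0.3, -0.2, -0.5]
finger_gap: 51.2
```

move_arm(deltas=[{"x": 0.004,"y": -0.025,"z": 0.005,"rx": 0.0,"ry": 0.0,"rz": 0.0},{"x": 0.004,"y": -0.036,"z": 0.01,"rx": 0.0,"ry": 0.0,"rz": 0.0},{"x": 0.004,"y": -0.036,"z": 0.02,"rx": 0.0,"ry": 0.0,"rz": 0.0},{"x": 0.004,"y": -0.036,"z": 0.03,"rx": 0.0,"ry": 0.0,"rz": 0.0},{"x": 0.004,"y": -0.036,"z": 0.03,"rx": 0.0,"ry": 0.0,"rz": 0.0}])

```text
time_s: 12.6
eef_pos: [544.9, 181.7, 65.4]
tool_rot: [179.9, 0.3, 4.8]
contact_force: [-0.8, -0.4, -1.1]
finger_gap: 51.0
```

Run:
```python
from h import *
go(548.2,189.3,42,4.75)
```

```text
t 12.60 at [544.9 181.7  65.4] [179.86   0.35   4.76] gap 51.0 F [-0.8 -0.4 -1.1] j [ 35.  27. -18.  -0. -45.  60.]
delta m: x 0.0039 y -0.0073 z 0.0234 rz 0.01
```

move_arm(deltas=[{"x": 0.002,"y": -0.005,"z": 0.008,"rx": 0.0,"ry": 0.0,"rz": 0.0},{"x": 0.002,"y": -0.005,"z": 0.016,"rx": 0.0,"ry": 0.0,"rz": 0.0},{"x": 0.002,"y": -0.005,"z": 0.016,"rx": 0.0,"ry": 0.0,"rz": 0.0},{"x": 0.002,"y": -0.005,"z": 0.016,"rx": 0.0,"ry": 0.0,"rz": 0.0}])

```text
time_s: 12.93
eef_pos: [548.4, 188.2, 51.8]
tool_rot: [180.0, 0.1, 4.8]
contact_force: [0.8, 1.6, -1.6]
finger_gap: 51.4
```

Run:
```python
from h import *
go(548.2,189.3,36.5,4.75)
```

```text
t 12.93 at [548.4 188.2  51.8] [1.7996e+02 7.0000e-02 4.8300e+00] gap 51.4 F [ 0.8  1.6 -1.6] j [ 35.  28. -18.  -0. -43.  60.]
delta m: x -0.0001 y -0.0011 z 0.0153 rz 0.08
```

move_arm(deltas=[{"x": 0.0,"y": -0.001,"z": 0.006,"rx": 0.0,"ry": 0.0,"rz": 0.0},{"x": 0.0,"y": -0.001,"z": 0.012,"rx": 0.0,"ry": 0.0,"rz": 0.0},{"x": 0.0,"y": -0.001,"z": 0.0135,"rx": 0.0,"ry": 0.0,"rz": 0.0},{"x": 0.0,"y": -0.001,"z": 0.0135,"rx": 0.0,"ry": 0.0,"rz": 0.0},{"x": 0.0,"y": -0.001,"z": 0.0135,"rx": 0.0,"ry": 0.0,"rz": 0.0}])

```text
time_s: 13.35
eef_pos: [548.5, 190.1, 38.9]
tool_rot: [180.0, 0.0, 4.9]
contact_force: [-0.1, -0.0, -0.0]
finger_gap: 51.6
```

Run:
```python
from h import *
go(548.2,189.3,35.8,4.75)
p,d=eyes.capture("side");p=p[200:260,260:350]
cv2.imwrite("pics/c1.png",cv2.resize(p,None,fx=8,fy=8,interpolation=cv2.INTER_CUBIC)[:,:,::-1])
```

```text
t 13.35 at [548.5 190.1  38.9] [1.7999e+02 1.0000e-02 4.8800e+00] gap 51.6 F [-0.1 -0.  -0. ] j [ 35.  30. -19.   0. -42.  60.]
delta m: x -0.0004 y 0.0007 z 0.0031 rz 0.13
```

View pics/c1.png

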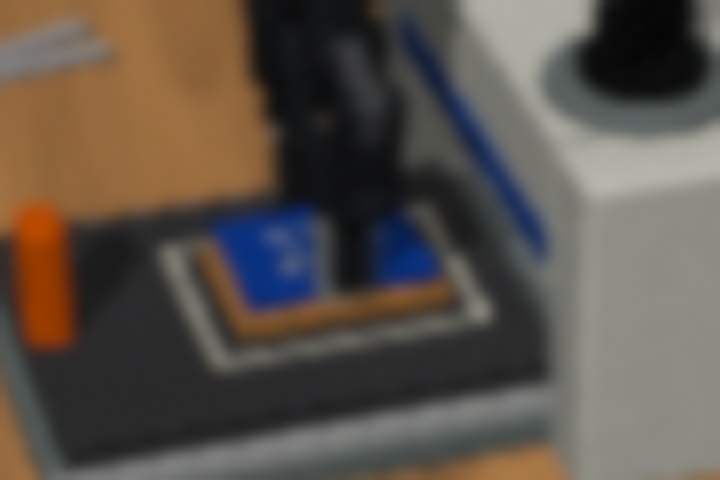

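The side view shows the blue die square above the brown blank, just clear of it and inside the outline. I'll lower the last few mm.

move_arm(deltas=[{"x": 0.0,"y": 0.0005,"z": 0.0015,"rx": 0.0,"ry": 0.0,"rz": 0.0},{"x": 0.0,"y": 0.0005,"z": 0.0025,"rx": 0.0,"ry": 0.0,"rz": 0.0},{"x": 0.0,"y": 0.0005,"z": 0.0025,"rx": 0.0,"ry": 0.0,"rz": 0.0}])

```text
time_s: 13.65
eef_pos: [548.5, 189.5, 36.4]
tool_rot: [180.0, 0.0, 4.9]
contact_force: [0.4, -0.6, -0.4]
finger_gap: 51.4
```

move_arm(deltas=[{"x": 0.0,"y": 0.0,"z": 0.0007,"rx": 0.0,"ry": 0.0,"rz": 0.0},{"x": 0.0,"y": 0.0,"z": 0.0007,"rx": 0.0,"ry": 0.0,"rz": 0.0}])

```text
time_s: 13.82
eef_pos: [548.6, 189.5, 35.7]
tool_rot: [180.0, 0.0, 4.9]
contact_force: [0.3, -0.3, -0.6]
finger_gap: 51.6
```

move_arm(deltas=[{"x": 0.0,"y": 0.0,"z": 0.0005,"rx": 0.0,"ry": 0.0,"rz": 0.0},{"x": 0.0,"y": 0.0,"z": 0.0005,"rx": 0.0,"ry": 0.0,"rz": 0.0}])

```text
time_s: 13.98
eef_pos: [548.7, 189.6, 35.5]
tool_rot: [-180.0, -0.0, 4.9]
contact_force: [-0.4, -0.1, 0.3]
finger_gap: 51.6
```

move_arm(deltas=[{"x": 0.0,"y": 0.0,"z": 0.0,"rx": 0.0,"ry": 0.0,"rz": 0.0},{"x": 0.0,"y": 0.0,"z": 0.0,"rx": 0.0,"ry": 0.0,"rz": 0.0},{"x": 0.0,"y": 0.0,"z": 0.0,"rx": 0.0,"ry": 0.0,"rz": 0.0},{"x": 0.0,"y": 0.0,"z": 0.0,"rx": 0.0,"ry": 0.0,"rz": 0.0}], gripper=0.76)

```text
time_s: 14.32
eef_pos: [548.6, 189.6, 35.3]
tool_rot: [-180.0, -0.0, 4.9]
contact_force: [0.1, -0.5, -0.1]
finger_gap: 64.5
```

move_arm(deltas=[{"x": 0.0,"y": 0.0,"z": -0.02,"rx": 0.0,"ry": 0.0,"rz": 0.0},{"x": 0.0,"y": 0.0,"z": -0.055,"rx": 0.0,"ry": 0.0,"rz": 0.0},{"x": 0.0,"y": 0.0,"z": -0.095,"rx": 0.0,"ry": 0.0,"rz": 0.0},{"x": -0.03,"y": 0.02,"z": -0.13,"rx": 0.0,"ry": 0.0,"rz": 0.0},{"x": -0.06,"y": 0.04,"z": -0.17,"rx": 0.0,"ry": 0.0,"rz": 0.0}])

```text
time_s: 14.73
eef_pos: [503.1, 153.4, 191.2]
tool_rot: [-180.0, -0.0, 4.9]
contact_force: [-0.3, 0.8, 0.6]
finger_gap: 65.1
```

```bash
cat > chk.py <<'E'
from h import *
import sys
go(649.5,134.5,215,36)
def R(u0,u1,v0,v1):
    m=np.zeros((480,640),bool);m[v0:v1,u0:u1]=1;return m
p,d=eyes.capture("top");H=hsv(p).astype(int);W=cloud("top",d);h,s,v=H[...,0],H[...,1],H[...,2]
A=R(215,262,200,272)
m=A&(h<22)&(h>5)&(s>90);b=A&(h>105)&(h<130)&(s>120)&(v>60)
print("card+",*rects("top",m|b,36,50));print("die",*rects("top",b,43,50),"z",np.median(W[b][:,2]))
print("outl",*rects("top",R(213,262,215,272)&(v>110)&(s<60),30,20))
cv2.imwrite(f"pics/{sys.argv[1]}.png",cv2.resize(p[100:310,160:310],None,fx=2.8,fy=2.8,interpolation=cv2.INTER_CUBIC)[:,:,::-1])
p,d=eyes.capture("side")
cv2.imwrite(f"pics/{sys.argv[1]}s.png",cv2.resize(p[170:270,250:410],None,fx=5,fy=5,interpolation=cv2.INTER_CUBIC)[:,:,::-1])
E
python3 chk.py d1
```

```text
t 14.73 at [503.1 153.4 191.2] [-1.7999e+02 -2.0000e-02  4.9000e+00] gap 65.1 F [-0.3  0.8  0.6] j [ 35.  14. -17.   0. -59.  60.]
delta m: x 0.1443 y 0.0313 z -0.0238 rz -31.10
card+ (array([237.4, 256.4]), array([514.6, 189.9]), array([18.6, 58.9]), 9.5)
die z 48.041459571137565
outl (array([239.5, 260.7]), array([510.5, 186.5]), array([31.1, 82.9]), 7.0) (array([229.6, 232.6]), array([570.1, 204.1]), array([ 41.2, 105.6]), 37.6)
```

View pics/d1s.png

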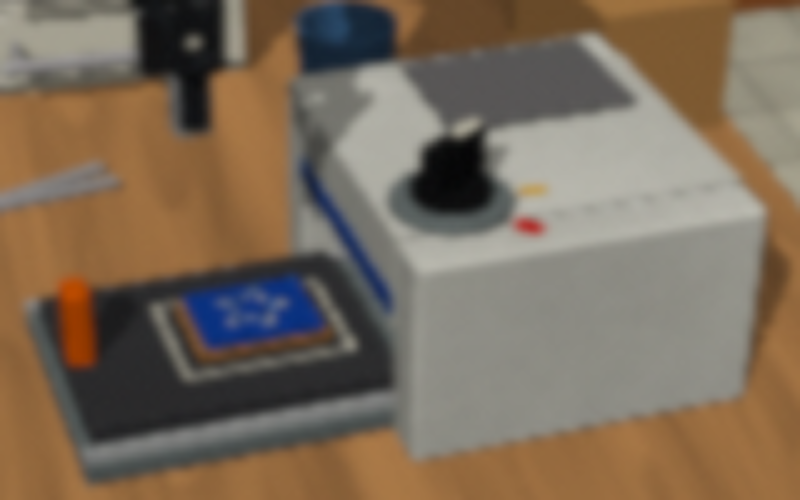

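View pics/d1.png

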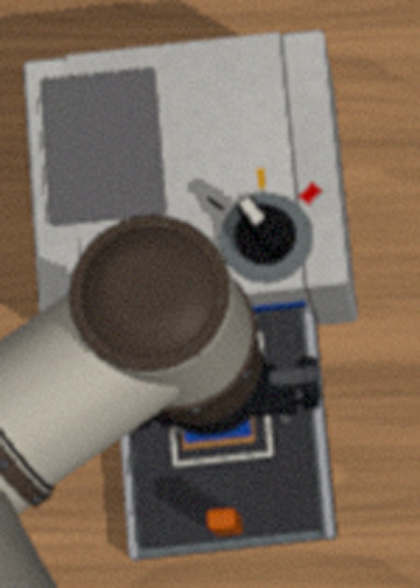

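move_arm(deltas=[{"x": 0.0,"y": 0.0,"z": -0.025,"rx": 0.0,"ry": 0.0,"rz": -6.0},{"x": 0.036,"y": 0.008,"z": -0.028,"rx": 0.0,"ry": 0.0,"rz": -12.0},{"x": 0.072,"y": 0.016,"z": -0.028,"rx": 0.0,"ry": 0.0,"rz": -18.0},{"x": 0.108,"y": 0.024,"z": -0.028,"rx": 0.0,"ry": 0.0,"rz": -24.0},{"x": 0.144,"y": 0.032,"z": -0.028,"rx": 0.0,"ry": 0.0,"rz": -31.0}], gripper=0.5)

```text
time_s: 15.25
eef_pos: [650.8, 133.5, 217.9]
tool_rot: [-180.0, -0.0, 36.2]
contact_force: [1.1, 1.4, 0.8]
finger_gap: 42.6
```

move_arm(deltas=[{"x": 0.0,"y": 0.0,"z": 0.0,"rx": 0.0,"ry": 0.0,"rz": 0.0},{"x": 0.0,"y": 0.0,"z": 0.0,"rx": 0.0,"ry": 0.0,"rz": 0.0},{"x": 0.0,"y": 0.0,"z": 0.0,"rx": 0.0,"ry": 0.0,"rz": 0.0}])

```text
time_s: 15.5
eef_pos: [648.8, 133.5, 216.8]
tool_rot: [-180.0, 0.1, 35.8]
contact_force: [0.1, -0.5, 0.1]
finger_gap: 43.0
```

```bash
sed -i 's/go(649.5.*/go(649.8,133.8,185,36)/' chk.py; python3 chk.py d2
```

```text
t 15.50 at [648.8 133.5 216.8] [-1.7996e+02  1.2000e-01  3.5800e+01] gap 43.0 F [ 0.1 -0.5  0.1] j [ 26.  26.   5.  -0. -69. 100.]
delta m: x 0.0010 y 0.0004 z 0.0318 rz -0.20
card+ (array([236.8, 246.9]), array([546.1, 190. ]), array([80.5, 59.5]), 0.3) (array([238.2, 211.6]), array([618.5, 187.7]), array([  5.3, 107.1]), 4.9)
die (array([236., 241.]), array([548.4, 191.3]), array([70.2, 52.7]), 5.0) (array([238.2, 211.6]), array([616.7, 186.7]), array([  5.2, 106.6]), 4.9) z 42.862267482786514
outl (array([237.8, 242.1]), array([548.3, 189.8]), array([105. ,  82.4]), 4.8)
```

View pics/d2s.png

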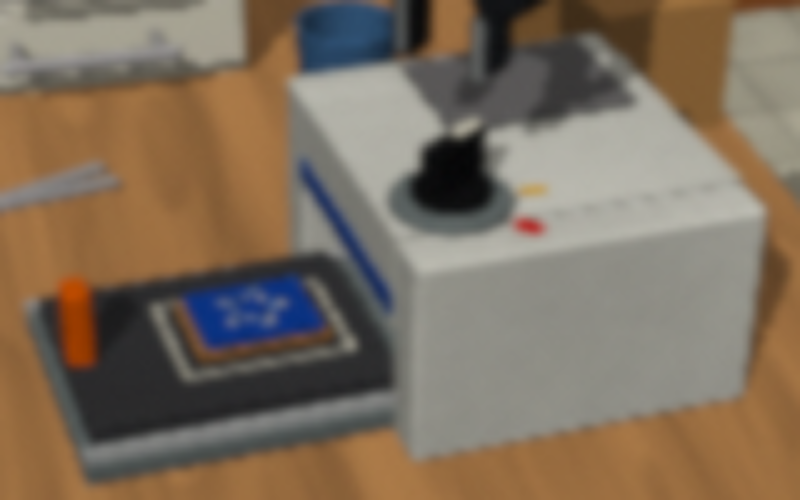

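View pics/d2.png

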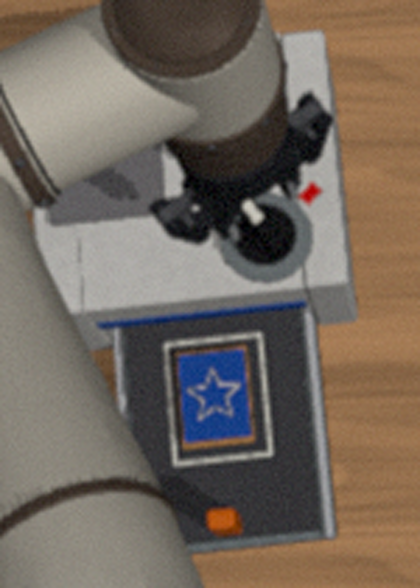

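The top view shows the star die centred at about crop (213,395), inside the outline and 1.5 mm off at most. The fingers straddle the dial's bar, so I'm descending on it.

move_arm(deltas=[{"x": 0.001,"y": 0.0,"z": 0.025,"rx": 0.0,"ry": 0.0,"rz": 0.0},{"x": 0.001,"y": 0.0,"z": 0.045,"rx": 0.0,"ry": 0.0,"rz": 0.0},{"x": 0.001,"y": 0.0,"z": 0.055,"rx": 0.0,"ry": 0.0,"rz": 0.0},{"x": 0.001,"y": 0.0,"z": 0.064,"rx": 0.0,"ry": 0.0,"rz": 0.0},{"x": 0.001,"y": 0.0,"z": 0.064,"rx": 0.0,"ry": 0.0,"rz": 0.0}])

```text
time_s: 16.02
eef_pos: [648.9, 134.3, 152.7]
tool_rot: [-180.0, 0.2, 35.9]
contact_force: [0.1, 0.1, -0.5]
finger_gap: 42.6
```

move_arm(deltas=[{"x": 0.0,"y": 0.0,"z": 0.001,"rx": 0.0,"ry": 0.0,"rz": 0.0},{"x": 0.0,"y": 0.0,"z": 0.001,"rx": 0.0,"ry": 0.0,"rz": 0.0},{"x": 0.0,"y": 0.0,"z": 0.001,"rx": 0.0,"ry": 0.0,"rz": 0.0}])

```text
time_s: 16.27
eef_pos: [650.8, 134.6, 154.3]
tool_rot: [180.0, -0.1, 35.9]
contact_force: [0.2, 0.2, -0.2]
finger_gap: 42.3
```

Run:
```python
from h import *
go(649.8,133.8,151,36)
p,d=eyes.capture("side")
cv2.imwrite(f"pics/e1.png",cv2.resize(p[150:230,300:400],None,fx=7,fy=7,interpolation=cv2.INTER_CUBIC)[:,:,::-1])
```

```text
t 16.27 at [650.8 134.6 154.3] [ 1.7996e+02 -1.3000e-01  3.5890e+01] gap 42.3 F [ 0.2  0.2 -0.2] j [ 26.  29.   0.   0. -61. 100.]
delta m: x -0.0013 y 0.0000 z 0.0033 rz -0.11
```

View pics/e1.png

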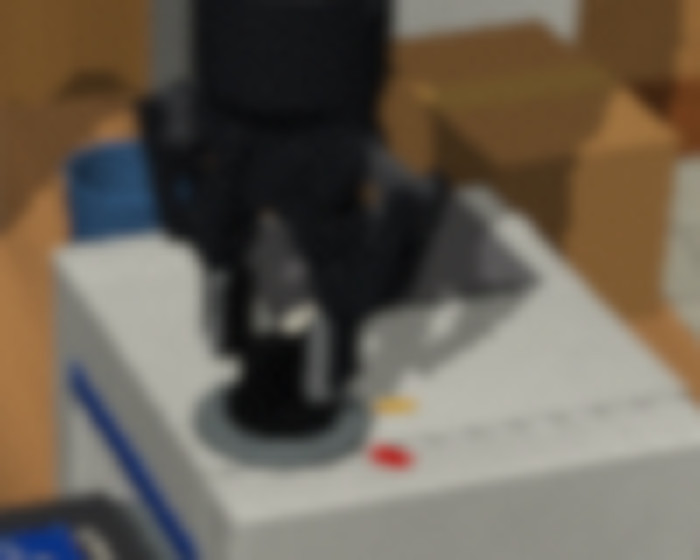

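move_arm(deltas=[{"x": -0.001,"y": 0.0,"z": 0.002,"rx": 0.0,"ry": 0.0,"rz": 0.0},{"x": -0.001,"y": 0.0,"z": 0.002,"rx": 0.0,"ry": 0.0,"rz": 0.0}])

```text
time_s: 16.48
eef_pos: [649.2, 133.6, 151.1]
tool_rot: [-180.0, -0.0, 35.9]
contact_force: [-0.4, 0.4, 0.4]
finger_gap: 42.8
```

move_arm(deltas=[{"x": 0.0,"y": 0.0,"z": 0.0,"rx": 0.0,"ry": 0.0,"rz": 0.0},{"x": 0.0,"y": 0.0,"z": 0.0,"rx": 0.0,"ry": 0.0,"rz": 0.0},{"x": 0.0,"y": 0.0,"z": 0.0,"rx": 0.0,"ry": 0.0,"rz": 0.0},{"x": 0.0,"y": 0.0,"z": 0.0,"rx": 0.0,"ry": 0.0,"rz": 0.0},{"x": 0.0,"y": 0.0,"z": 0.0,"rx": 0.0,"ry": 0.0,"rz": 0.0}], gripper=0.08)

```text
time_s: 16.9
eef_pos: [649.2, 134.0, 151.3]
tool_rot: [-180.0, 0.0, 35.9]
contact_force: [-2.6, 1.5, 2.6]
finger_gap: 12.8
```

Run:
```python
from h import *
go(649.8,133.8,151,-41)
```

```text
t 16.90 at [649.2 134.  151.3] [-179.99    0.     35.89] gap 12.8 F [-2.6  1.5  2.6] j [ 26.  29.   0.  -0. -61. 100.]
delta m: x 0.0004 y 0.0005 z 0.0003 rz 76.89
```

move_arm(deltas=[{"x": 0.0,"y": 0.0,"z": 0.0,"rx": 0.0,"ry": 0.0,"rz": 6.0},{"x": 0.0,"y": 0.0,"z": 0.0,"rx": 0.0,"ry": 0.0,"rz": 12.0},{"x": 0.0,"y": 0.0,"z": 0.0,"rx": 0.0,"ry": 0.0,"rz": 18.0},{"x": 0.0,"y": 0.0,"z": 0.0,"rx": 0.0,"ry": 0.0,"rz": 24.0},{"x": 0.0,"y": 0.0,"z": 0.0,"rx": 0.0,"ry": 0.0,"rz": 30.0}])

```text
time_s: 17.32
eef_pos: [648.4, 136.1, 151.3]
tool_rot: [-179.8, 0.0, 5.6]
contact_force: [-5.9, 9.2, 3.7]
finger_gap: 13.1
```

move_arm(deltas=[{"x": 0.0,"y": 0.0,"z": 0.0,"rx": 0.0,"ry": 0.0,"rz": 6.0},{"x": 0.0,"y": 0.0,"z": 0.0,"rx": 0.0,"ry": 0.0,"rz": 12.0},{"x": 0.0,"y": 0.0,"z": 0.0,"rx": 0.0,"ry": 0.0,"rz": 18.0},{"x": 0.0,"y": 0.0,"z": 0.0,"rx": 0.0,"ry": 0.0,"rz": 24.0},{"x": 0.0,"y": 0.0,"z": 0.0,"rx": 0.0,"ry": 0.0,"rz": 30.0}])

```text
time_s: 17.73
eef_pos: [648.7, 138.4, 151.3]
tool_rot: [-179.6, 0.1, -24.3]
contact_force: [-4.9, 13.8, 2.6]
finger_gap: 12.8
```

Run:
```python
from h import *
go(649.2,134,151,-39)
```

```text
t 17.73 at [648.7 138.4 151.3] [-1.7964e+02  1.1000e-01 -2.4320e+01] gap 12.8 F [-4.9 13.8  2.6] j [ 26.  29.   0.  -0. -61.  40.]
delta m: x 0.0022 y 0.0039 z 0.0003 rz 14.68
```

Run:
```python
from h import *
print(ray("top",[[253.9,184.3]],137),ray("top",[[254.1,180.8]],175))
p=np.load("top0.npz")['p'];d=np.load("top0.npz")['d'];W=cloud("top",d);H=hsv(p).astype(int)
# grey disc ring + black by colour: darker than press top
m=np.zeros((480,640),np.uint8);m[164:206,234:275]=(H[164:206,234:275,2]<135)
m=cv2.morphologyEx(m,cv2.MORPH_OPEN,cv2.getStructuringElement(cv2.MORPH_ELLIPSE,(9,9)))
for c in cv2.findContours(m,0,1)[0]:
    if len(c)>20:
        w=ray("top",c.reshape(-1,2),137)[:,:2].astype(np.float32);print(cv2.fitEllipse(w),cv2.minEnclosingCircle(w))
m=np.zeros((480,640),np.uint8);m[164:206,234:275]=(H[164:206,234:275,2]<45)
m=cv2.morphologyEx(m,cv2.MORPH_OPEN,cv2.getStructuringElement(cv2.MORPH_ELLIPSE,(7,7)))
for c in cv2.findContours(m,0,1)[0]:
    if len(c)>10:
        w=ray("top",c.reshape(-1,2),145)[:,:2].astype(np.float32);print("black",cv2.fitEllipse(w))
p,d=eyes.capture("side")
cv2.imwrite(f"pics/e2.png",cv2.resize(p[150:230,300:400],None,fx=7,fy=7,interpolation=cv2.INTER_CUBIC)[:,:,::-1])
p,d=eyes.capture("top")
cv2.imwrite(f"pics/e3.png",cv2.resize(p[130:230,200:300],None,fx=6,fy=6,interpolation=cv2.INTER_CUBIC)[:,:,::-1])
```

```text
[[652.17922626 139.68586963 137.        ]] [[648.26230166 135.09957243 175.        ]]
((652.772705078125, 141.7969512939453), (66.6904525756836, 84.63190460205078), 155.2732391357422) ((657.6032104492188, 145.00502014160156), 45.09771728515625)
black ((649.4389038085938, 137.3795166015625), (37.671363830566406, 45.54914093017578), 22.638771057128906)
```

View pics/e2.png

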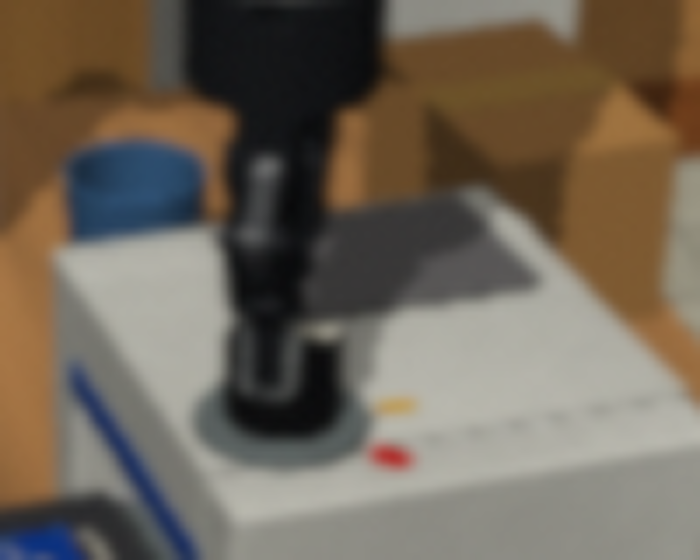

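View pics/e3.png

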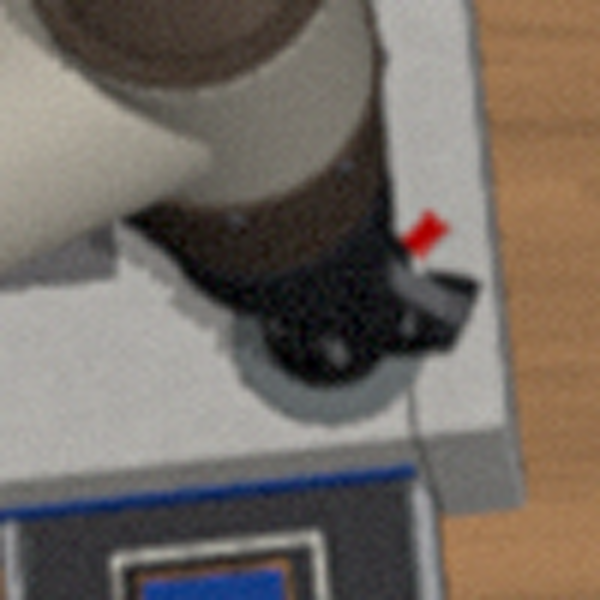

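move_arm(deltas=[{"x": -0.001,"y": -0.002,"z": 0.0,"rx": 0.0,"ry": 0.0,"rz": 5.0},{"x": -0.002,"y": -0.004,"z": 0.0,"rx": 0.0,"ry": 0.0,"rz": 10.0},{"x": -0.002,"y": -0.005,"z": 0.0,"rx": 0.0,"ry": 0.0,"rz": 15.0},{"x": -0.002,"y": -0.005,"z": 0.0,"rx": 0.0,"ry": 0.0,"rz": 19.3},{"x": -0.002,"y": -0.005,"z": 0.0,"rx": 0.0,"ry": 0.0,"rz": 19.3}])

```text
time_s: 18.25
eef_pos: [649.5, 140.0, 151.3]
tool_rot: [-179.9, 0.0, -43.5]
contact_force: [-2.6, 3.7, 2.3]
finger_gap: 12.7
```

Run:
```python
from h import *
go(649.5,139.6,151,-43.6)
```

```text
t 18.25 at [649.5 140.  151.3] [-1.7994e+02  3.0000e-02 -4.3470e+01] gap 12.7 F [-2.6  3.7  2.3] j [ 26.  29.   0.  -0. -61.  20.]
delta m: x 0.0003 y 0.0003 z 0.0003 rz 0.13
```

Low forces. I'll release, rise, and move back to check the dial.

move_arm(deltas=[{"x": 0.0,"y": 0.0,"z": 0.0,"rx": 0.0,"ry": 0.0,"rz": 0.0},{"x": 0.0,"y": 0.0,"z": 0.0,"rx": 0.0,"ry": 0.0,"rz": 0.0},{"x": 0.0,"y": 0.0,"z": 0.0,"rx": 0.0,"ry": 0.0,"rz": 0.0},{"x": 0.0,"y": 0.0,"z": 0.0,"rx": 0.0,"ry": 0.0,"rz": 0.0}], gripper=0.4)

```text
time_s: 18.58
eef_pos: [649.7, 138.6, 150.8]
tool_rot: [180.0, -0.0, -43.4]
contact_force: [0.7, -0.3, 0.9]
finger_gap: 34.4
```

move_arm(deltas=[{"x": 0.0,"y": 0.0,"z": -0.02,"rx": 0.0,"ry": 0.0,"rz": 0.0},{"x": 0.0,"y": 0.0,"z": -0.045,"rx": 0.0,"ry": 0.0,"rz": 0.0},{"x": 0.0,"y": 0.0,"z": -0.08,"rx": 0.0,"ry": 0.0,"rz": 0.0},{"x": -0.02,"y": 0.02,"z": -0.1,"rx": 0.0,"ry": 0.0,"rz": -6.0},{"x": -0.05,"y": 0.03,"z": -0.1,"rx": 0.0,"ry": 0.0,"rz": -12.0}])

```text
time_s: 19.0
eef_pos: [595.5, 150.6, 256.3]
tool_rot: [-179.6, -0.4, -31.3]
contact_force: [0.8, 0.4, 1.0]
finger_gap: 34.3
```

```bash
sed -i 's/go(649.8.*/go(380,176,230,4.85)/' chk.py; python3 chk.py f1
```

```text
t 19.00 at [595.5 150.6 256.3] [-179.6    -0.41  -31.27] gap 34.3 F [0.8 0.4 1. ] j [ 29.  20.   1.   0. -70.  29.]
delta m: x -0.1974 y 0.0901 z 0.0263 rz -36.12
card+ (array([236., 241.]), array([549.7, 192.2]), array([70.4, 52.8]), 4.9) (array([238. , 211.5]), array([618.6, 187.7]), array([  5. , 107.1]), 4.9)
die (array([236., 241.]), array([548.3, 191.2]), array([70. , 52.6]), 4.9) (array([238. , 211.5]), array([616.8, 186.7]), array([  5. , 106.6]), 4.9) z 43.2181844826777
outl (array([237.8, 242.1]), array([548.4, 189.8]), array([104.9,  82.5]), 4.7)
```

View pics/f1s.png

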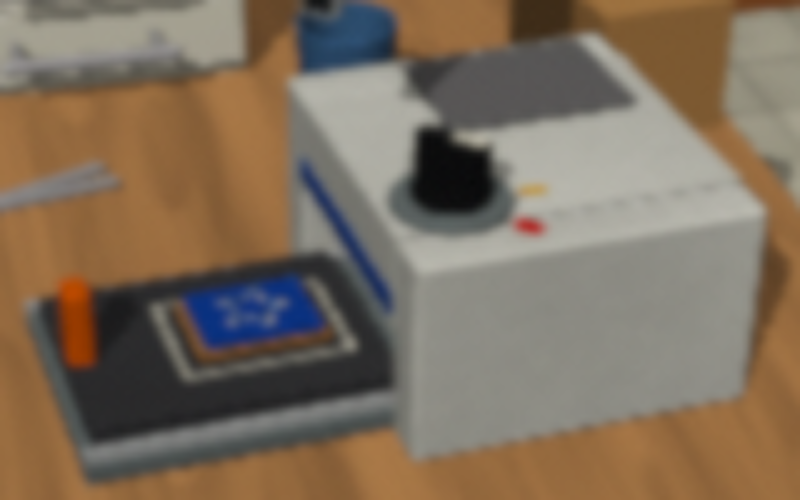

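move_arm(deltas=[{"x": -0.03,"y": 0.01,"z": 0.0,"rx": 0.0,"ry": 0.0,"rz": -7.0},{"x": -0.065,"y": 0.025,"z": 0.0,"rx": 0.0,"ry": 0.0,"rz": -14.0},{"x": -0.1,"y": 0.045,"z": 0.0,"rx": 0.0,"ry": 0.0,"rz": -21.0},{"x": -0.135,"y": 0.065,"z": 0.0,"rx": 0.0,"ry": 0.0,"rz": -28.0},{"x": -0.17,"y": 0.085,"z": 0.0,"rx": 0.0,"ry": 0.0,"rz": -35.0}])

```text
time_s: 19.52
eef_pos: [401.9, 167.3, 250.3]
tool_rot: [180.0, 0.0, 3.8]
contact_force: [0.3, 1.5, 0.7]
finger_gap: 33.8
```

```bash
python3 chk.py f2
python3 - <<'E'
from h import *
for n,(a,b,c,e),zl in [("top",(236,275,160,205),166),("side",(322,360,185,215),170)]:
    p,d=eyes.capture(n);W=cloud(n,d);H=hsv(p).astype(int)
    m=np.zeros((480,640),bool);m[c:e,a:b]=1;m0=m.copy()
    m&=(W[...,2]>zl)&(W[...,2]<182)
    m=cv2.morphologyEx(m.astype(np.uint8),cv2.MORPH_OPEN,np.ones((2,2),np.uint8))
    r=rects(n,m,175,4);print(n,"bar",r,W[m>0].mean(0).round(1))
    w=W[m>0][:,:2];u,s,vt=np.linalg.svd(w-w.mean(0));print("pca",np.degrees(np.arctan2(vt[0,1],vt[0,0])))
    k=(m>0)&(H[...,2]>140)&(H[...,1]<60);q=np.argwhere(k)[:,::-1];print("white",len(q),ray(n,q.mean(0),175)[0].round(1),"end dirs") if len(q) else None
    red=m0&((H[...,0]<8)|(H[...,0]>172))&(H[...,1]>130);print("red",[ (r[0],r[1]) for r in rects(n,red,130,2)])
p,d=eyes.capture("top");cv2.imwrite(f"pics/f3.png",cv2.resize(p[140:220,220:300],None,fx=7,fy=7,interpolation=cv2.INTER_CUBIC)[:,:,::-1])
E
```

```text
t 19.52 at [401.9 167.3 250.3] [1.7995e+02 4.0000e-02 3.8400e+00] gap 33.8 F [0.3 1.5 0.7] j [ 44.   2. -23.   0. -65.  50.]
delta m: x -0.0213 y -0.0102 z 0.0203 rz -1.01
card+ (array([236.3, 240.5]), array([549.7, 192.2]), array([70.4, 52.8]), 5.0) (array([238. , 211.5]), array([618.6, 187.7]), array([  5. , 107.1]), 4.9)
die (array([236.3, 240.5]), array([548.3, 191.2]), array([70. , 52.6]), 5.0) (array([238. , 211.5]), array([616.8, 186.7]), array([  5. , 106.6]), 4.9) z 43.24246085474937
outl (array([244.6, 237.7]), array([548.4, 189.8]), array([104.9,  82.4]), 4.8)
top bar [(array([253.7, 181.2]), array([647.9, 135.3]), array([15.2, 45. ]), 45.2)] [649.6 136.7 170.5]
pca 135.39737664273954
white 25 [660.5 130.3 175. ] end dirs
red [(array([270. , 168.5]), array([689. , 105.2]))]
side bar [(array([341.7, 198.5]), array([650.9, 125.9]), array([21.7, 43.4]), 48.7)] [648.5 115.  181.6]
pca 73.09468725999417
white 7 [663.5 126.  175. ] end dirs
red []
```

View pics/f3.png

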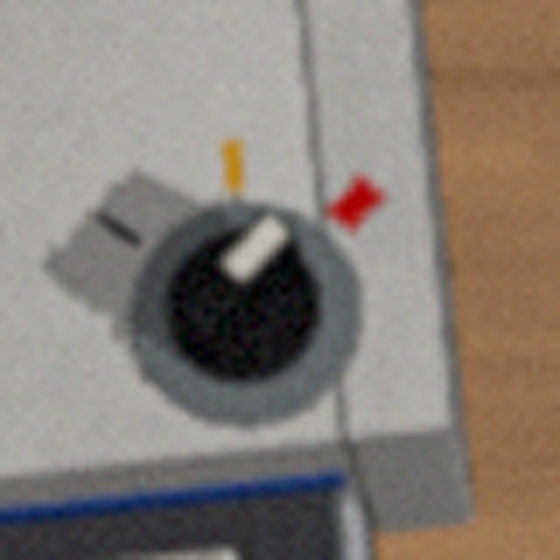

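Run:
```python
from h import *
from scipy.optimize import least_squares
px=np.array([[119,227],[234,165],[357,203]])/7+[220,140]
w=ray("top",px,130)[:,:2]; print(w.round(1))
f=lambda c:np.hypot(*(w-c[:2]).T)-c[2]
r=least_squares(f,[652,138,49]);c=r.x;print("axis",c.round(1),"dirs",np.degrees(np.arctan2(*(w-c[:2]).T[::-1])).round(1))
def g(q): # axis + angle of red, spacing 48.7, black/amber/red radius free common
    a=np.radians(q[2]+np.array([97.4,48.7,0]));return (q[:2]+q[3]*np.c_[np.cos(a),np.sin(a)]-w).ravel()
r=least_squares(g,[652,138,-43,49]);print(r.x.round(2),r.fun.round(1))
# line of pointer/bar in top image: black disk knob hub at z~143 etc
print(ray("top",np.array([[245,300]])/7+[220,140],143))
```

```text
[[682.1 177.1]
 [701.2 141.3]
 [687.7 103.1]]
axis [651.  137.5  50.4] dirs [ 51.8   4.2 -43.1]
[652.35 137.62 -44.4   49.29] [-0.1 -0.1  0.3  0.1 -0.2  0. ]
[[653.50462362 136.6612606  143.        ]]
```

The dial bar points to −44.7°. A fit to all three marks puts the red one at −44.4° with a radius of 49.3 mm, which matches the 49 mm given. The dial is set, so next I push the tab with the gripper shut.

move_arm(deltas=[{"x": 0.0,"y": -0.0085,"z": 0.035,"rx": 0.0,"ry": 0.0,"rz": -1.0},{"x": 0.0,"y": -0.0085,"z": 0.075,"rx": 0.0,"ry": 0.0,"rz": -1.0},{"x": 0.0,"y": -0.0085,"z": 0.115,"rx": 0.0,"ry": 0.0,"rz": -1.0},{"x": 0.0,"y": -0.0085,"z": 0.15,"rx": 0.0,"ry": 0.0,"rz": -1.0},{"x": 0.0,"y": -0.0085,"z": 0.16,"rx": 0.0,"ry": 0.0,"rz": -1.0}], gripper=0.0)

```text
time_s: 20.18
eef_pos: [401.2, 173.9, 85.6]
tool_rot: [179.7, 0.5, 4.4]
contact_force: [-0.5, -0.8, 0.5]
finger_gap: -0.0
```

move_arm(deltas=[{"x": 0.0,"y": 0.0,"z": 0.02,"rx": 0.0,"ry": 0.0,"rz": 0.0},{"x": 0.0,"y": 0.0,"z": 0.035,"rx": 0.0,"ry": 0.0,"rz": 0.0},{"x": 0.0,"y": 0.0,"z": 0.035,"rx": 0.0,"ry": 0.0,"rz": 0.0},{"x": 0.0,"y": 0.0,"z": 0.035,"rx": 0.0,"ry": 0.0,"rz": 0.0}])

```text
time_s: 20.52
eef_pos: [403.6, 176.0, 55.0]
tool_rot: [179.9, 0.1, 4.5]
contact_force: [0.4, -0.2, 0.2]
finger_gap: -0.2
```

```bash
sed -i 's/^go(.*/go(416,177.2,52,4.85)/' chk.py; python3 chk.py g1
```

```text
t 20.52 at [403.6 176.   55. ] [1.7989e+02 1.0000e-01 4.5000e+00] gap -0.2 F [ 0.4 -0.2  0.2] j [ 45.  18. -38.   0. -35.  50.]
delta m: x 0.0124 y -0.0002 z 0.0030 rz -0.35
card+ (array([236.3, 247.2]), array([546.1, 192.4]), array([77.9, 59.4]), 4.3) (array([238. , 211.5]), array([618.6, 187.7]), array([  5. , 107.1]), 4.9)
die (array([236., 241.]), array([548.2, 191.3]), array([70. , 52.4]), 5.0) (array([238. , 211.5]), array([616.8, 186.7]), array([  5. , 106.6]), 4.9) z 42.90157850191578
outl (array([241.2, 238.6]), array([548.4, 189.8]), array([105. ,  82.3]), 5.0)
```

View pics/g1s.png

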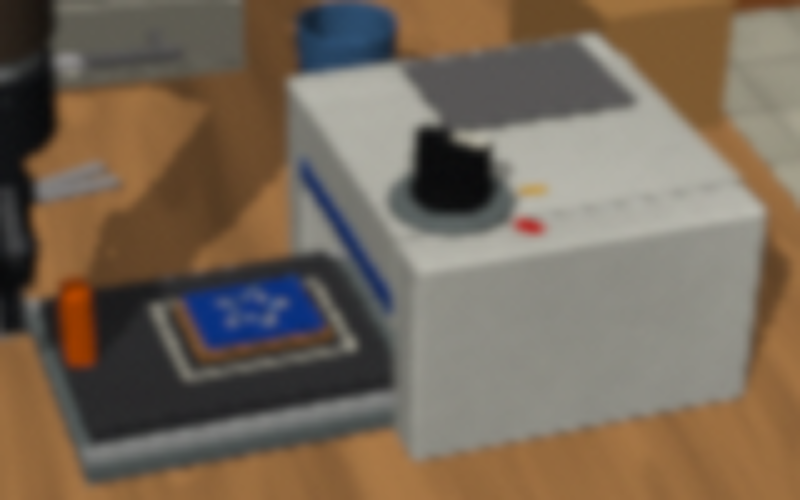

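View pics/g1.png

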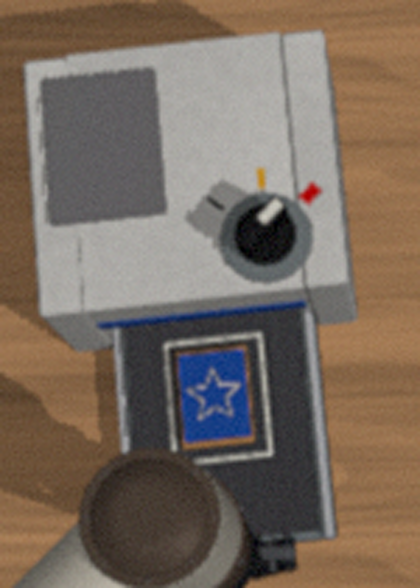

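Clear view: the die and blank are centred and the dial is on red. The gripper is behind the tab. I'm pushing gently.

move_arm(deltas=[{"x": 0.005,"y": 0.0,"z": 0.003,"rx": 0.0,"ry": 0.0,"rz": -0.3},{"x": 0.01,"y": 0.0,"z": 0.003,"rx": 0.0,"ry": 0.0,"rz": -0.3},{"x": 0.015,"y": 0.0,"z": 0.003,"rx": 0.0,"ry": 0.0,"rz": -0.3},{"x": 0.019,"y": 0.0,"z": 0.003,"rx": 0.0,"ry": 0.0,"rz": -0.3},{"x": 0.023,"y": 0.0,"z": 0.003,"rx": 0.0,"ry": 0.0,"rz": -0.3}])

```text
time_s: 21.03
eef_pos: [425.9, 178.1, 53.2]
tool_rot: [-180.0, 0.0, 4.8]
contact_force: [-3.7, 1.4, 1.5]
finger_gap: -0.0
```

move_arm(deltas=[{"x": 0.004,"y": 0.0,"z": 0.0,"rx": 0.0,"ry": 0.0,"rz": 0.0},{"x": 0.009,"y": 0.0,"z": 0.0,"rx": 0.0,"ry": 0.0,"rz": 0.0},{"x": 0.015,"y": 0.0,"z": 0.0,"rx": 0.0,"ry": 0.0,"rz": 0.0},{"x": 0.021,"y": 0.0,"z": 0.0,"rx": 0.0,"ry": 0.0,"rz": 0.0},{"x": 0.027,"y": 0.0,"z": 0.0,"rx": 0.0,"ry": 0.0,"rz": 0.0}])

```text
time_s: 21.45
eef_pos: [452.9, 180.1, 52.9]
tool_rot: [180.0, 0.0, 4.9]
contact_force: [-3.4, -0.0, 2.9]
finger_gap: 0.3
```

move_arm(deltas=[{"x": 0.006,"y": 0.0,"z": 0.0,"rx": 0.0,"ry": 0.0,"rz": 0.0},{"x": 0.012,"y": 0.0,"z": 0.0,"rx": 0.0,"ry": 0.0,"rz": 0.0},{"x": 0.018,"y": 0.0,"z": 0.0,"rx": 0.0,"ry": 0.0,"rz": 0.0},{"x": 0.024,"y": 0.0,"z": 0.0,"rx": 0.0,"ry": 0.0,"rz": 0.0},{"x": 0.03,"y": 0.0,"z": 0.0,"rx": 0.0,"ry": 0.0,"rz": 0.0}])

```text
time_s: 21.87
eef_pos: [482.9, 182.7, 52.9]
tool_rot: [180.0, 0.0, 4.9]
contact_force: [-3.6, -1.7, 1.8]
finger_gap: -0.3
```

```bash
python3 chk.py g2
```

```text
t 21.87 at [482.9 182.7  52.9] [1.7998e+02 3.0000e-02 4.8700e+00] gap -0.3 F [-3.6 -1.7  1.8] j [ 39.  24. -27.   0. -39.  56.]
delta m: x -0.0671 y -0.0002 z 0.0009 rz 0.02
card+ (array([239.1, 218.2]), array([594. , 184.2]), array([ 54.5, 104.5]), 4.9)
die (array([238.4, 216.2]), array([596.1, 183.6]), array([ 46.8, 103.9]), 4.9) z 44.29381605853931
outl (array([228. , 257.5]), array([510.1, 211.1]), array([35. , 87.3]), 47.3) (array([251.2, 229.2]), array([580.2, 156.8]), array([25.1, 59.2]), 68.7)
```

View pics/g2s.png

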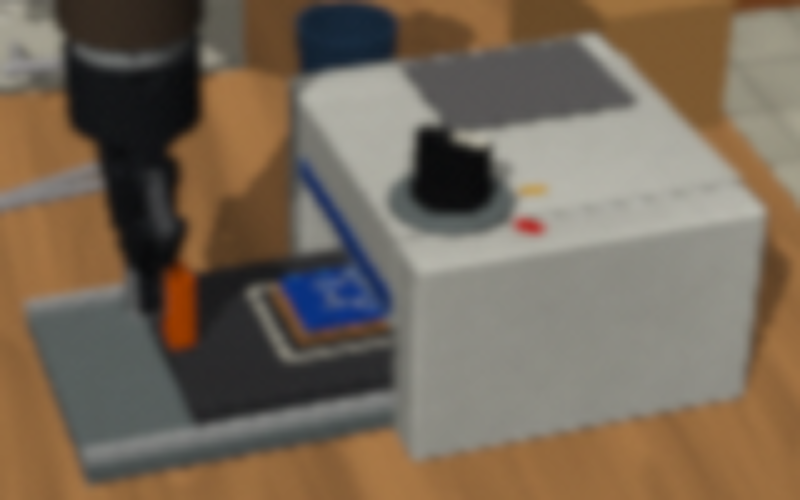

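move_arm(deltas=[{"x": 0.004,"y": 0.0,"z": 0.0,"rx": 0.0,"ry": 0.0,"rz": 0.0},{"x": 0.01,"y": 0.0,"z": 0.0,"rx": 0.0,"ry": 0.0,"rz": 0.0},{"x": 0.016,"y": 0.0,"z": 0.0,"rx": 0.0,"ry": 0.0,"rz": 0.0},{"x": 0.022,"y": 0.0,"z": 0.0,"rx": 0.0,"ry": 0.0,"rz": 0.0},{"x": 0.028,"y": 0.0,"z": 0.0,"rx": 0.0,"ry": 0.0,"rz": 0.0}])

```text
time_s: 22.38
eef_pos: [510.8, 185.5, 52.8]
tool_rot: [-180.0, 0.0, 4.9]
contact_force: [-3.4, 1.0, 0.9]
finger_gap: -0.2
```

move_arm(deltas=[{"x": 0.005,"y": 0.0,"z": 0.0,"rx": 0.0,"ry": 0.0,"rz": 0.0},{"x": 0.009,"y": 0.0,"z": 0.0,"rx": 0.0,"ry": 0.0,"rz": 0.0},{"x": 0.013,"y": 0.0,"z": 0.0,"rx": 0.0,"ry": 0.0,"rz": 0.0},{"x": 0.016,"y": 0.0,"z": 0.0,"rx": 0.0,"ry": 0.0,"rz": 0.0},{"x": 0.018,"y": 0.0,"z": 0.0,"rx": 0.0,"ry": 0.0,"rz": 0.0}])

```text
time_s: 22.8
eef_pos: [522.4, 185.7, 52.5]
tool_rot: [179.8, 0.8, 4.8]
contact_force: [-26.3, 8.8, 17.5]
finger_gap: -0.0
```

move_arm(deltas=[{"x": 0.0015,"y": 0.0,"z": 0.0,"rx": 0.0,"ry": 0.0,"rz": 0.0},{"x": 0.003,"y": 0.0,"z": 0.0,"rx": 0.0,"ry": 0.0,"rz": 0.0}])

```text
time_s: 22.97
eef_pos: [522.3, 185.6, 52.5]
tool_rot: [179.8, 1.1, 4.8]
contact_force: [-33.9, 10.5, 21.2]
finger_gap: -0.4
```

move_arm(deltas=[{"x": -0.008,"y": 0.0,"z": 0.0,"rx": 0.0,"ry": 0.0,"rz": 0.0},{"x": -0.012,"y": 0.0,"z": 0.0,"rx": 0.0,"ry": 0.0,"rz": 0.0}])

```text
time_s: 23.13
eef_pos: [519.8, 186.7, 53.6]
tool_rot: [-180.0, -0.1, 5.0]
contact_force: [0.8, 0.2, 0.0]
finger_gap: -0.0
```

```bash
python3 chk.py g3
```

```text
t 23.13 at [519.8 186.7  53.6] [-1.7996e+02 -1.4000e-01  4.9500e+00] gap -0.0 F [0.8 0.2 0. ] j [ 37.  26. -22.   0. -41.  58.]
delta m: x -0.1042 y 0.0005 z 0.0016 rz 0.10
card+
die z 85.8880918989932
outl (array([226.1, 237.1]), array([558.3, 214.2]), array([37.4, 83.3]), 46.4)
```

View pics/g3s.png

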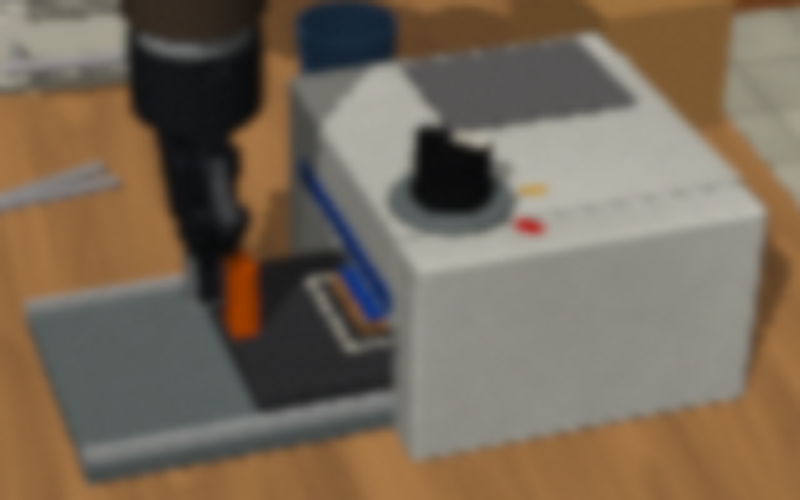

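View pics/g3.png

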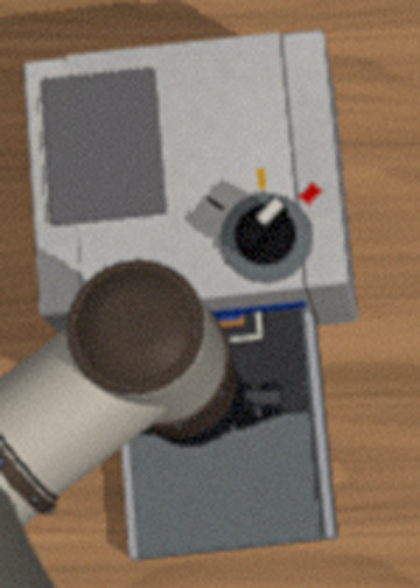

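move_arm(deltas=[{"x": -0.03,"y": 0.0,"z": 0.0,"rx": 0.0,"ry": 0.0,"rz": 0.0},{"x": -0.07,"y": 0.0,"z": -0.02,"rx": 0.0,"ry": 0.0,"rz": 0.0},{"x": -0.1,"y": 0.02,"z": -0.06,"rx": 0.0,"ry": 0.0,"rz": 0.0},{"x": -0.12,"y": 0.05,"z": -0.09,"rx": 0.0,"ry": 0.0,"rz": 0.0},{"x": -0.13,"y": 0.08,"z": -0.13,"rx": 0.0,"ry": 0.0,"rz": 0.0}])

```text
time_s: 23.65
eef_pos: [401.5, 111.4, 162.3]
tool_rot: [179.9, 0.0, 5.0]
contact_force: [1.8, 0.6, 0.5]
finger_gap: 0.4
```

```bash
python3 chk.py g4
cat > tab.py <<'E'
from h import *
import glob
def R(u0,u1,v0,v1):
    m=np.zeros((480,640),bool);m[v0:v1,u0:u1]=1;return m
o=np.load("top0.npz")['p'],np.load("side0.npz")['p']
n=eyes.capture("top")[0],eyes.capture("side")[0]
for nm,(t,s) in dict(before=o,now=n).items():
    for c,p,z in (("top",t,80),("side",s,80)):
        H=hsv(p).astype(int);m=(H[...,0]<13)&(H[...,1]>150)&(R(215,262,215,300) if c=="top" else R(255,325,205,250))
        r=rects(c,m,z,10)
        v,u=np.where(m);k=v<=v.min()+2
        print(nm,c,[(q[1],q[2]) for q in r],"toprow pt",ray(c,[[u[k].mean(),v.min()+1]],80)[0].round(1))
E
python3 tab.py
```

```text
t 23.65 at [401.5 111.4 162.3] [1.7995e+02 5.0000e-02 4.9800e+00] gap 0.4 F [1.8 0.6 0.5] j [ 38.   6. -33.   0. -52.  57.]
delta m: x 0.0201 y -0.0643 z 0.1103 rz 0.13
card+ (array([235.8, 242.4]), array([544.8, 193.4]), array([30.3, 27.9]), 88.5) (array([236.4, 213.3]), array([613.5, 187.3]), array([ 15.2, 107.1]), 4.9)
die (array([238. , 211.7]), array([615.6, 186.6]), array([  7.2, 106.5]), 4.7) z 86.14266590807395
outl (array([234.3, 220.7]), array([601.3, 194.5]), array([81.5, 21.4]), 88.4)
before top [(array([441.6, 178.3]), array([28.6, 19.7]))] toprow pt [449.3 180.   80. ]
before side [(array([438.8, 144.9]), array([92.6, 20.7]))] toprow pt [443.6 185.6  80. ]
now top [(array([537. , 186.1]), array([24.8, 26.5]))] toprow pt [547.3 187.6  80. ]
now side [(array([532.8, 155.4]), array([95.6, 20.4]))] toprow pt [542.4 196.5  80. ]
```

View pics/g4.png

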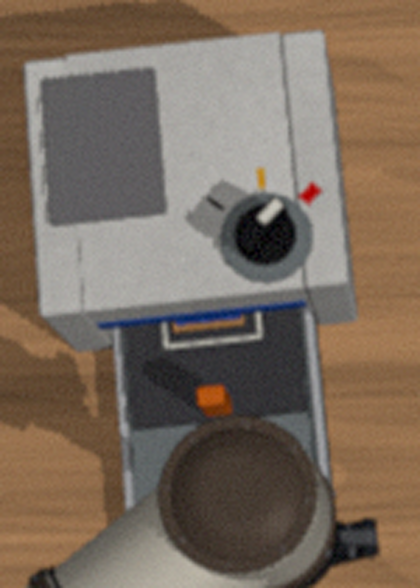

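View pics/g4s.png

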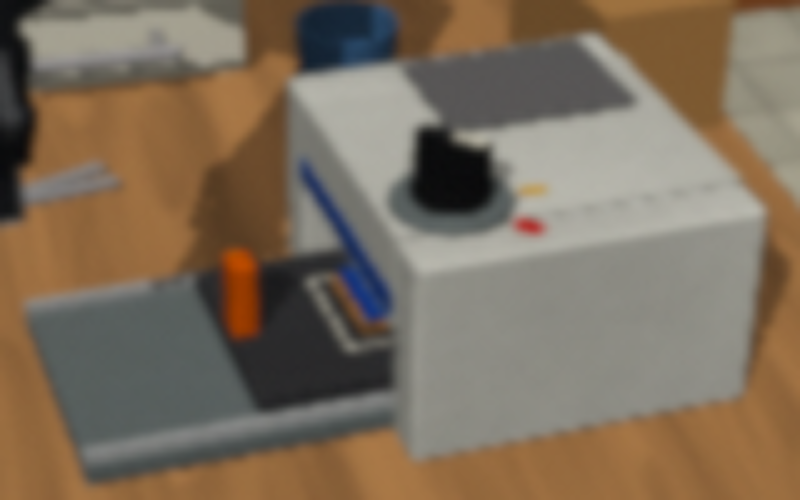

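Run:
```python
from h import *
a=np.radians(4.85);X=np.array([np.cos(a),np.sin(a)])
f=lambda px,z,n="top":ray(n,px,z)[:,:2]@X
cr=lambda x,y:[[160+x/2.8,100+y/2.8]]
print("feed front",f(cr(132,556),16),"bed front z30",f(cr(125,431),30),f(cr(310,413),30),"feed front R",f(cr(335,536),16))
print("face stripe", f([[238,211.5]],70),"press top front edge",f(cr(45,317),130),f(cr(350,288),130))
cs=lambda x,y:[[250+x/5,170+y/5]]
print("side: feed front",f(cs(28,303),16,"side"),f(cs(85,452),16,"side"),"bed front",f(cs(190,285),30,"side"),f(cs(258,408),30,"side"),"face",f(cs(300,160),70,"side"),f(cs(395,310),70,"side"))
print("mid0",np.array([548.3,190])@X)
```

```text
feed front [442.03564078] bed front z30 [542.84849601] [541.00487618] feed front R [440.29657747]
face stripe [623.25044562] press top front edge [618.55442142] [615.06634625]
side: feed front [442.89677059] [442.57603316] bed front [538.17526929] [541.27583468] face [628.01101562] [627.46387915]
mid0 562.4007972749446
```

The tab moved 98 mm and then stalled hard. The feed-table and face edges suggest the bed started about 10 mm in, so this should be home. I'll confirm with a gentle second push.

move_arm(deltas=[{"x": 0.0,"y": -0.03,"z": 0.0,"rx": 0.0,"ry": 0.0,"rz": 0.0},{"x": 0.01,"y": -0.06,"z": 0.03,"rx": 0.0,"ry": 0.0,"rz": 0.0},{"x": 0.04,"y": -0.066,"z": 0.07,"rx": 0.0,"ry": 0.0,"rz": 0.0},{"x": 0.07,"y": -0.066,"z": 0.1,"rx": 0.0,"ry": 0.0,"rz": 0.0},{"x": 0.09,"y": -0.066,"z": 0.1,"rx": 0.0,"ry": 0.0,"rz": 0.0}])

```text
time_s: 24.27
eef_pos: [485.6, 185.3, 55.2]
tool_rot: [179.7, 0.5, 4.9]
contact_force: [-0.0, 0.8, 0.4]
finger_gap: 0.1
```

move_arm(deltas=[{"x": 0.0,"y": 0.0,"z": 0.0,"rx": 0.0,"ry": 0.0,"rz": 0.0},{"x": 0.0,"y": 0.0,"z": 0.0,"rx": 0.0,"ry": 0.0,"rz": 0.0},{"x": 0.0,"y": 0.0,"z": 0.0,"rx": 0.0,"ry": 0.0,"rz": 0.0}])

```text
time_s: 24.52
eef_pos: [486.6, 185.6, 60.3]
tool_rot: [179.9, 0.1, 4.8]
contact_force: [-0.2, 0.2, 0.3]
finger_gap: 0.1
```

Run:
```python
from h import *
go(520,186,60,4.85)
```

```text
t 24.52 at [486.6 185.6  60.3] [1.7992e+02 1.3000e-01 4.8500e+00] gap 0.1 F [-0.2  0.2  0.3] j [ 39.  23. -26.  -0. -41.  56.]
delta m: x 0.0333 y 0.0025 z 0.0003 rz -0.00
```

move_arm(deltas=[{"x": 0.007,"y": 0.001,"z": 0.0,"rx": 0.0,"ry": 0.0,"rz": 0.0},{"x": 0.015,"y": 0.002,"z": 0.0,"rx": 0.0,"ry": 0.0,"rz": 0.0},{"x": 0.023,"y": 0.002,"z": 0.0,"rx": 0.0,"ry": 0.0,"rz": 0.0},{"x": 0.029,"y": 0.002,"z": 0.0,"rx": 0.0,"ry": 0.0,"rz": 0.0},{"x": 0.032,"y": 0.002,"z": 0.0,"rx": 0.0,"ry": 0.0,"rz": 0.0}])

```text
time_s: 24.93
eef_pos: [520.3, 187.0, 62.3]
tool_rot: [-180.0, -0.1, 4.9]
contact_force: [0.3, -0.4, -0.1]
finger_gap: 0.1
```

move_arm(deltas=[{"x": 0.0015,"y": 0.0,"z": 0.0,"rx": 0.0,"ry": 0.0,"rz": 0.0},{"x": 0.003,"y": 0.0,"z": 0.0,"rx": 0.0,"ry": 0.0,"rz": 0.0},{"x": 0.003,"y": 0.0,"z": 0.0,"rx": 0.0,"ry": 0.0,"rz": 0.0}])

```text
time_s: 25.18
eef_pos: [522.0, 186.8, 61.7]
tool_rot: [-180.0, -0.0, 4.9]
contact_force: [0.5, 0.4, 0.2]
finger_gap: 0.2
```

move_arm(deltas=[{"x": 0.001,"y": 0.0,"z": 0.0,"rx": 0.0,"ry": 0.0,"rz": 0.0},{"x": 0.002,"y": 0.0,"z": 0.0,"rx": 0.0,"ry": 0.0,"rz": 0.0},{"x": 0.002,"y": 0.0,"z": 0.0,"rx": 0.0,"ry": 0.0,"rz": 0.0}])

```text
time_s: 25.43
eef_pos: [522.3, 186.6, 61.5]
tool_rot: [179.9, 0.2, 4.9]
contact_force: [-4.3, 1.4, 2.5]
finger_gap: -0.1
```

move_arm(deltas=[{"x": 0.001,"y": 0.0,"z": 0.0,"rx": 0.0,"ry": 0.0,"rz": 0.0},{"x": 0.001,"y": 0.0,"z": 0.0,"rx": 0.0,"ry": 0.0,"rz": 0.0}])

```text
time_s: 25.6
eef_pos: [522.3, 186.6, 61.5]
tool_rot: [179.9, 0.3, 4.9]
contact_force: [-8.5, 2.8, 4.7]
finger_gap: -0.2
```

move_arm(deltas=[{"x": -0.02,"y": 0.0,"z": 0.0,"rx": 0.0,"ry": 0.0,"rz": 0.0},{"x": -0.05,"y": 0.02,"z": -0.04,"rx": 0.0,"ry": 0.0,"rz": 0.0},{"x": -0.08,"y": 0.05,"z": -0.08,"rx": 0.0,"ry": 0.0,"rz": 0.0},{"x": -0.11,"y": 0.08,"z": -0.12,"rx": 0.0,"ry": 0.0,"rz": 0.0},{"x": -0.12,"y": 0.12,"z": -0.14,"rx": 0.0,"ry": 0.0,"rz": 0.0}])

```text
time_s: 26.02
eef_pos: [429.5, 91.7, 176.5]
tool_rot: [-180.0, -0.1, 5.0]
contact_force: [1.7, 0.4, 1.1]
finger_gap: 0.2
```

move_arm(deltas=[{"x": 0.0,"y": 0.04,"z": -0.02,"rx": 0.0,"ry": 0.0,"rz": 0.0},{"x": 0.0,"y": 0.08,"z": -0.02,"rx": 0.0,"ry": 0.0,"rz": 0.0},{"x": 0.0,"y": 0.12,"z": -0.02,"rx": 0.0,"ry": 0.0,"rz": 0.0},{"x": 0.0,"y": 0.14,"z": -0.02,"rx": 0.0,"ry": 0.0,"rz": 0.0},{"x": 0.0,"y": 0.14,"z": -0.02,"rx": 0.0,"ry": 0.0,"rz": 0.0}])

```text
time_s: 26.43
eef_pos: [442.2, -50.7, 195.1]
tool_rot: [180.0, -0.1, 4.6]
contact_force: [-1.0, -0.2, 0.2]
finger_gap: -0.3
```

```bash
python3 chk.py h1; python3 tab.py
python3 - <<'E'
from h import *
a=np.radians(4.85);X=np.array([np.cos(a),np.sin(a)]);Y=np.array([-X[1],X[0]])
for n in("top","side"):
    p,d=eyes.capture(n);W=cloud(n,d);H=hsv(p).astype(int)
    x=W[...,:2]@X;y=W[...,:2]@Y
    k=(W[...,2]>122)&(W[...,2]<136)&(x>560)&(x<700)&(y>60)&(y<230)
    e=[];
    for yy in range(160,225,5):
        q=x[k&(abs(y-yy)<2.5)]
        if len(q): e.append(np.percentile(q,2))
    print(n,"face X by top edge",np.round(e,1))
    # front face points 80<z<120
    k=(W[...,2]>85)&(W[...,2]<118)&(x>600)&(x<640)&(y>80)&(y<200);print(" face pts",k.sum(),np.median(x[k]) if k.any() else None)
    t=(H[...,0]<13)&(H[...,1]>150)&(W[...,2]>72)&(W[...,2]<90)&(x>500)&(x<620)&(y>120)&(y<160)
    print(" tab top",t.sum(),x[t].mean() if t.any() else None, np.percentile(x[t],[3,97]) if t.any() else None,y[t].mean() if t.any() else None)
E
```

```text
t 26.43 at [442.2 -50.7 195.1] [ 1.7998e+02 -7.0000e-02  4.6100e+00] gap -0.3 F [-1.  -0.2  0.2] j [ 15.   6. -27.   0. -57.  80.]
delta m: x -0.0078 y -0.2292 z 0.1431 rz -0.24
card+ (array([235.9, 242.6]), array([545.9, 193.3]), array([30.1, 25.6]), 88.5) (array([237.8, 212.8]), array([613.6, 187.1]), array([ 15.5, 106.8]), 4.9)
die (array([238.6, 211.5]), array([615.8, 186.5]), array([  7.6, 106.2]), 4.9) z 87.32544809799946
outl (array([239.8, 264.5]), array([502.9, 190.4]), array([109.7,  43.8]), 88.6)
before top [(array([441.6, 178.3]), array([28.6, 19.7]))] toprow pt [449.3 180.   80. ]
before side [(array([438.8, 144.9]), array([92.6, 20.7]))] toprow pt [443.6 185.6  80. ]
now top [(array([536.9, 186.3]), array([24.2, 26.5]))] toprow pt [547.3 187.5  80. ]
now side [(array([532.7, 152.4]), array([90.1, 20.3]))] toprow pt [540.2 191.2  80. ]
top face X by top edge [620.2 621.7 620.6 621.6 621.2 619.7 620.4 622.  620.7 620.1 620.9 620.5
 620.7]
 face pts 253 620.0984867587281
 tab top 48 554.8872300977301 [547.52845464 561.88369505] 143.42697546658107
side face X by top edge [621.7 620.3 621.2 620.5 620.9 620.6 619.5 623.1 624.2 620.7 619.6 621.7
 619.4]
 face pts 138 619.3850765128777
 tab top 31 553.797376798117 [546.86780144 561.13723412] 136.6306566477085
```

View pics/h1.png

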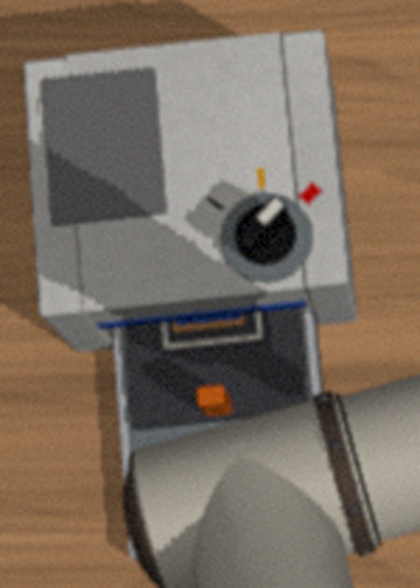

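View pics/h1s.png

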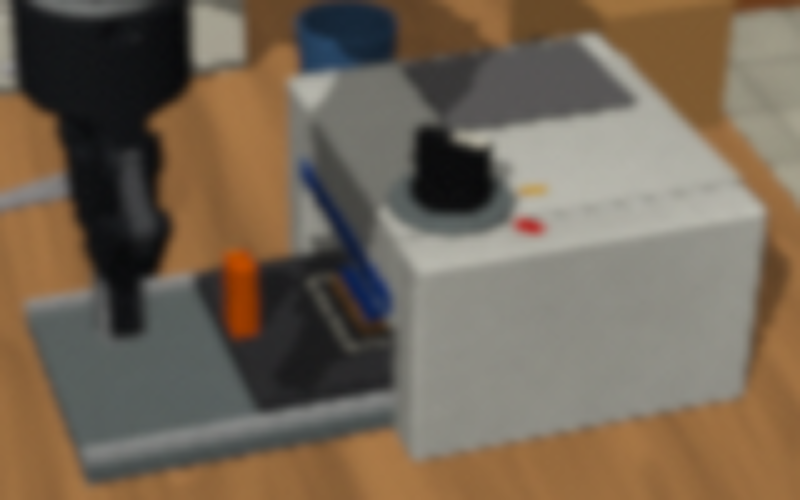

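Both cameras put the front face about 66 mm beyond the tab's centre (65 mm means home). The bed is home, the dial points at red, and the pieces lie as placed.

```bash
python3 -c "
from plant import ticket,monitor
print(monitor.observe()['time_s'],ticket.sign_off())"
```

```text
the job is handed in; nothing more can be done
26.7333 None
```

The press is set up as asked, in the order asked, and I handed the job in at 26.7 s with the robot clear of everything.

- **Blank and die:** Before the push, the blank was about 2 mm off the middle of the outline and the die about 1.5 mm off. Both were square to within 0.3°. Once the bed was in, only their near edges showed in the mouth. They still looked in place there, but I could not measure them again.
- **Dial:** The pointer is at −44.7°, and a fit to all three marks puts the red mark at −44.4°. My first estimate of the dial's axis was about 4 mm off. That put up to 14 N of side load on the arm during the turn, and I corrected for it before the final position.
- **Bed:** It stopped hard, with a reading of up to about 34 N along the push (about 41 N in all directions together). A gentle second push stopped at the same point. Both cameras put the tab 66 mm from the press's front face, against 65 mm when fully home.
- **What disagreed:** The bed travelled only about 98 mm, not 110 mm. The feed-table edge in the first pictures suggests it started about 10 mm in.
- **Everything else:** The robot worked clear of the other things on the table. I did not measure them again at the end.

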